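# Wind down the print press in the art studio

## Task

Fit the loose crank fully home on the square shaft on top of the green print press, and wind it clockwise by its wooden knob until the platen presses firmly on the stack of boards. You will feel the knob go stiff when it bites: stop there, do not over-tighten and crush the stack. Leave the crank on the shaft, let go, and leave the other things on the table alone.

Things in the scene. Friction and masses are not known exactly. Their poses are not given: they have to be found in the camera images.
- hub (a point): Centre of the crank's steel hub, a block 36 x 36 mm, 40 mm tall, with a 15.6 mm square hole right through, parallel to its sides. z up the hole, x along the red arm (flat bar 20 wide, 12 thick, flush with the hub's underside) to the knob, whose axis is 75 mm from the hub's. It lies on the table underside down, knob up. Grip the hub across its y. Whole crank about 0.3 kg.
- socket (a point): Centre of the crank hub's underside (mouth of the square hole), 20 mm below the hub's centre; axes as the hub's.
- knob (a point): Centre, half-way up, of the crank's upright wooden knob: diameter 24 mm, 40 mm tall, from 13 to 53 mm above the hub's underside (this point is 33 mm above it). It spins freely on its pin, so it can be held in one attitude while the crank goes round; its own yaw means nothing.
- shaft_foot (a point): On the axis of the upright square shaft on top of the press, at the top of the round collar where the hub's underside rests when fully home. Above it the shaft is 14 mm square, sides along x and y, 34 mm tall, the top 5 mm tapering to 9.6 mm. It turns with the shaft; its start angle varies, and any of the four ways round will do.
- spindle (a joint): Turn of the shaft, rad; grows clockwise seen from above, lowering the platen 8 mm a turn. Between 1.3 and 2.6 turns are needed, how many differs and must be felt. It always has a rubbing friction of 0.14 N m (2 N at the knob; at rest it hides that much of the load) plus 0.06 N m per rad/s. The screw stays where it is left, or springs back until the friction holds it.
- platen: Dark steel pressing plate, 160 x 180 x 14 mm, origin at the centre of its underside, z up. It slides down onto a stack of boards whose thickness differs (33 to 39 mm) and is not measured. Once it bites, the load on the shaft grows by about 0.8 N m (11 N at the knob) per further rad: 0.3 to 0.7 rad past first touch is a firm press, 1 rad is over-tightened.
- press: The green press, fixed to the table: base 200 x 260 x 30 mm, two steel columns 224 mm apart along its y, head 60 x 260 mm with its top 185 mm above the table. Origin at the centre of the base's underside; the shaft's foot is 199 mm above it.
- tape: Cream roll of masking tape lying flat, diameter 104 mm, 25 mm tall; origin at the centre of its underside. Leave it alone.
- water: Clear water bottle with a blue cap, diameter 64 mm, 200 mm tall; origin under its centre. Leave it alone.
- paint: Blue paint bottle with a white cap, diameter 72 mm, 150 mm tall; origin under its centre. Leave it alone.
- tub: White plastic tub, diameter 96 mm, 70 mm tall; origin under its centre. Leave it alone.
- brush: Blue paint brush lying along its x. Leave it alone.
- roller: Ink roller with a red handle, 160 mm long, lying along its x. Leave it alone.
- charcoal: Black stick of charcoal, 120 x 24 x 22 mm, lying along its x. Leave it alone.
- block: Brown wooden printing block, 90 x 70 x 20 mm. Leave it alone.
Things that resemble listed ones, but are neither listed nor needed, are in the scene too. What is shaped like the part that bears hub but orange or purple is not meant.

How it is judged:
By the outcome, as a careful person would: the job done as asked, in the order asked, and still so for the second after the job is handed in, with the robot touching nothing.
It also fails if it takes over 72 s, if anything falls off the work surface, if the arm or the gripper's body presses on something with over 40 N, if the wrist force passes 120 N, or if a joint passes its speed limit or range.

## Robot

A 7-joint arm with a two-finger parallel gripper is mounted at the origin on the work surface. World frame = base frame: x ahead of the robot, y to its left, z up, the work surface at z = 0. Lengths are in m, angles in rad, forces in N, time in s.
With the tool pointing down it reaches from about 0.35 to 0.9 m from the base axis. Payload 8.1 kg.
Tool frame: the origin (TCP) lies at the very end of the fingers, on their centre line; the grasp point (between the pads) lies 19 mm behind it (arm.grip_depth is the distance from the TCP to the grasp point, in m); x points along the fingers, z is the direction in which the jaws open and shut, and the axes are right-handed (so a half turn about x gives the same grasp; the last joint's range is limited). The gripper opens to 92 mm and grips with 3 to 60 N. Pads are 19 mm wide; open, the fingers measure 130 mm over their backs; the gripper's body (75 mm by 190 mm) begins 47 mm behind the grasp point.
Start: joints at [-1.352, 0.434, 0.025, 1.573, -0.012, 1.134, -0.075], TCP at [0.198, 0.593, 0.227] pointing down, gripper open.
Joint ranges: [-2.62, 2.62], [-0.44, 2.09], [-1.27, 1.32], [0.08, 2.57], [-1.32, 4.46], [0.12, 2], [-2.74, 2.74]. Speed limits (rad/s): [2.22, 2.22, 3.01, 3.01, 3.14, 3.14, 3.14].

## Interface

Orientations are given as a rotation vector (axis times angle).
In Python, from cell import status, cams, arm gives the robot as it stands. The module is installed in compiled form; this text tells all that it offers.
- The arm moves only by the tool step_arm, never from a script. Its argument "rows" is a list of rows, each a list of 7 numbers: the gripper command: -1 is fully open, 1 is shut, values between are in proportion, then the shift along the tool's x, y, z as a fraction of full scale, then the turn, a rotation vector about the tool's x, y, z as a fraction of full scale. In form: [[grip, x, y, z, rx, ry, rz], ...]. A call has 1 to 12 rows; each row is the pose to reach, as a shift and turn from the pose commanded when the call began, along the tool's axes at that moment; what a row does not reach only later rows make up. Full scale, the value 1, is 80 cm for a shift and 60 degrees for a turn. A row lasts 1/12 s, in which the tool goes at most 41.7 mm and 7.16 degrees, less where a joint would pass 70% of its speed; a pose out of reach is approached as far as the arm can. A call with a number of a shift or a turn outside -1 to 1 is refused whole. A call with a gripper value outside its range is refused whole. The fingers move at their own pace and stop on an object; "newtons" is the grip in N (left out, the last holds). Time passes only in rows, so rows that repeat a pose let the fingers close. It gives the time, the measured TCP pose, the force and the opening at its end, in the units of the state.
- status.observe(): the state, without advancing time (a new reading comes with each control period).
- cams.get_image(name): name is "scene" or "side" or "wrist"; returns a dict with "pixels" (400x640x3 uint8, red, green, blue), "range_z" (400x640 float32, m along the optical axis (not along the pixel's ray), 0 where there is no reading), "camera_matrix" (3x3 intrinsics, pixels), "eye" and "attitude" of the camera in the world; the wrist camera has in their place "tool_from_camera" (4x4, takes a point from camera to tool coordinates, whose origin is the TCP and whose axes are the tool frame's). Camera axes: x right, y down, z forward; pixel columns grow to the right and rows downward; lengths in m; the calibration is good to about 2 mm. A picture is of the moment at which its call begins: read the wrist's pose just before it.
- arm.sign_off(): hands the job in, once; it reports no verdict.
The state is a dict: "clock": time; "joints": joint angles; "dq": joint speeds; "joint_efforts": joint torques, N m; "position": TCP position; "ee_rot": TCP orientation; "force": force on the tool from outside, world axes, zero at the start; "ft_torque": the same for the moment, N m; "width": opening from 0.0 (shut) to 1.0 (fully open).
Only numpy, scipy, OpenCV 4.12 (cv2) and the standard library are available. Lean on these libraries where they do the work, as an engineer would, in place of code of your own. Each camera call takes 0.05 s, during which the arm holds its last target.

## Working session

There is one attempt and no reset: what is moved stays moved. The work goes in short steps, Python scripts to look and compute and a tool call to move; the robot and the scene stay as the last step left them, time stands still between calls to the robot, and variables do not carry over. Pictures are saved under pics/ and viewed, and the job is handed in when it is done.

Besides the shell and the picture viewer there is one more tool, called after "Call:" as name(argument=value, ...), one argument or row to a line, values as JSON. step_arm: Moves the arm, as the interface text tells. Its arguments: {"type":"object","properties":{"rows":{"type":"array","items":{"type":"array","items":{"type":"number"}}},"newtons":{"type":"number"}},"required":["rows"]}

```bash
mkdir -p pics; cat > h.py <<'E'
import numpy as np,cv2
from scipy.spatial.transform import Rotation as R
from cell import status,cams,arm
def snap(n,tag):
    s=status.observe(); im=cams.get_image(n); np.savez('pics/%s.npz'%tag,pose=np.r_[s['position'],s['ee_rot']],**{k:np.array(v) for k,v in im.items()})
    cv2.imwrite('pics/%s.png'%tag,im['pixels'][:,:,::-1]); return im
def load(tag): return np.load('pics/%s.npz'%tag)
def cloud(d):
    z=d['range_z'];K=d['camera_matrix'];v,u=np.mgrid[:z.shape[0],:z.shape[1]]
    P=np.stack([(u-K[0,2])/K[0,0]*z,(v-K[1,2])/K[1,1]*z,z],-1)
    if 'eye' in d:
        a=np.array(d['attitude']); Rm=a if a.shape==(3,3) else R.from_rotvec(a).as_matrix()
        return P@Rm.T+d['eye']
    T=d['tool_from_camera'];P=P@T[:3,:3].T+T[:3,3]
    p=d['pose'];return P@R.from_rotvec(p[3:]).as_matrix().T+p[:3]
def crop(tag,x0,y0,x1,y1,s,out):
    im=cv2.imread('pics/%s.png'%tag)[y0:y1,x0:x1];cv2.imwrite('pics/%s.png'%out,cv2.resize(im,None,fx=s,fy=s,interpolation=cv2.INTER_CUBIC))
E
python3 - <<'E'
from h import *
for n in('scene','side','wrist'):
    im=snap(n,n+'0')
    print(n,{k:(v if np.size(v)<17 else 0) for k,v in im.items()})
print(status.observe())
E
```

```text
scene {'pixels': 0, 'range_z': 0, 'camera_matrix': array([[392.73664641,   0.        , 322.31829623],
       [  0.        , 392.73664641, 196.48649674],
       [  0.        ,   0.        ,   1.        ]]), 'eye': array([ 1.0777581 , -0.46299824,  1.10802679]), 'attitude': array([-2.31218736, -1.21218589,  0.37733523])}
side {'pixels': 0, 'range_z': 0, 'camera_matrix': array([[520.95586096,   0.        , 322.90942766],
       [  0.        , 520.95586096, 202.2827698 ],
       [  0.        ,   0.        ,   1.        ]]), 'eye': array([-0.40904773, -1.02176136,  1.02938687]), 'attitude': array([-2.03519329,  0.85232008, -0.48512495])}
wrist {'pixels': 0, 'range_z': 0, 'camera_matrix': array([[290.50567478,   0.        , 318.05662823],
       [  0.        , 290.50567478, 201.28602371],
       [  0.        ,   0.        ,   1.        ]]), 'tool_from_camera': array([[ 1.02836139e-03, -2.47314789e-01,  9.68934641e-01,
        -1.57449473e-01],
       [-8.99951092e-04, -9.68934989e-01, -2.47313922e-01,
         6.64141095e-02],
       [ 9.99999066e-01, -6.17665699e-04, -1.21898655e-03,
        -4.55883050e-04],
       [ 0.00000000e+00,  0.00000000e+00,  0.00000000e+00,
         1.00000000e+00]])}
{'clock': 0.15, 'joints': array([-1.35162149,  0.43501153,  0.02497631,  1.57389064, -0.01158448,
        1.13400688, -0.07508677]), 'dq': array([-0.0003534 , -0.00250821, -0.00096442, -0.00272681,  0.00063574,
       -0.00177693, -0.00057309]), 'joint_efforts': array([ 2.48936216e-03, -6.68254280e+01,  9.86335650e-01, -3.14693606e+01,
       -6.04840368e-02,  3.93451843e-02,  9.51320226e-05]), 'position': array([0.19758384, 0.5925329 , 0.22615624]), 'ee_rot': array([-0.96970739,  1.34533172,  0.96841487]), 'force': array([ 0.82867257, -0.79899826, -0.67467633]), 'ft_torque': array([ 0.0339697 ,  0.00746037, -0.01117034]), 'width': 0.9964081137325174}
```

View pics/scene0.png

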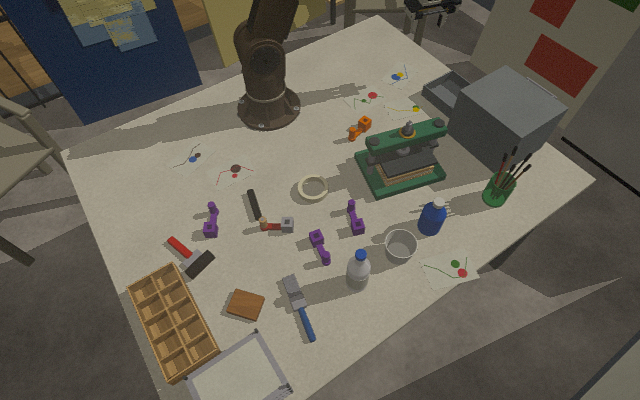

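View pics/side0.png

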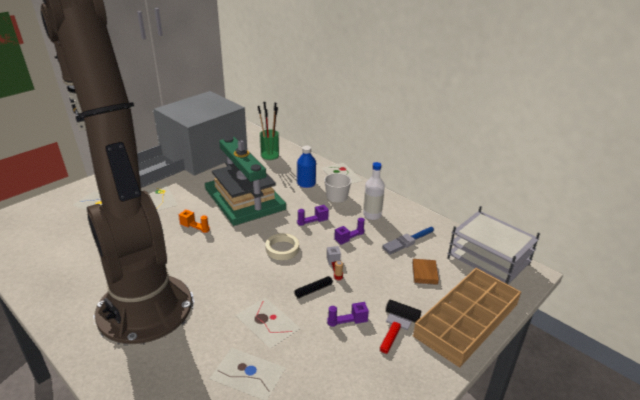

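View pics/wrist0.png

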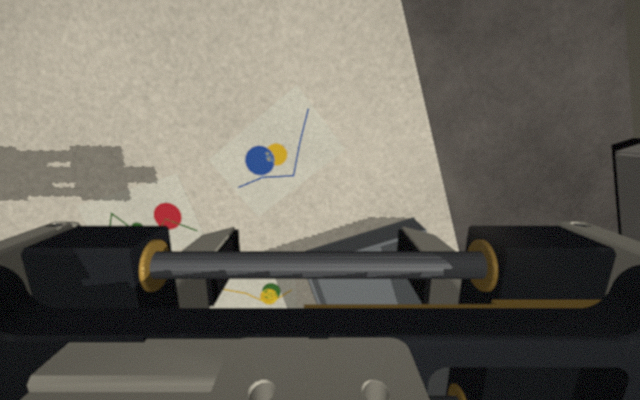

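In the scene view, these could be taken for the crank: the steel hub with red arm (287,225), purple look-alikes (211,220), (356,217) and (320,247), an orange one (360,128), and the red-handled roller (190,250). The steel and red one matches the description. I'll check it in a close crop.

```bash
python3 - <<'E'
from h import *
crop('scene0',235,170,335,270,6,'c1'); crop('scene0',350,105,460,205,6,'c2')
d=load('scene0');P=cloud(d)
for u,v in [(287,221),(287,225),(283,225),(291,225),(263,222),(275,226),(408,130),(407,126),(312,187),(400,160),(300,140)]:print((u,v),P[v,u].round(4))
E
```

```text
(287, 221) [ 0.4999 -0.2198  0.0267]
(287, 225) [ 0.5182 -0.2299  0.0382]
(283, 225) [ 0.5125 -0.2406  0.0408]
(291, 225) [ 0.5237 -0.2189  0.0349]
(263, 222) [ 0.4731 -0.2879  0.0503]
(275, 226) [ 0.4861 -0.2576  0.0127]
(408, 130) [0.5324 0.2169 0.2017]
(407, 126) [0.5286 0.2125 0.2188]
(312, 187) [ 0.4192 -0.0724 -0.0025]
(400, 160) [0.5531 0.188  0.0956]
(300, 140) [0.2187 0.0074 0.0005]
```

View pics/c1.png

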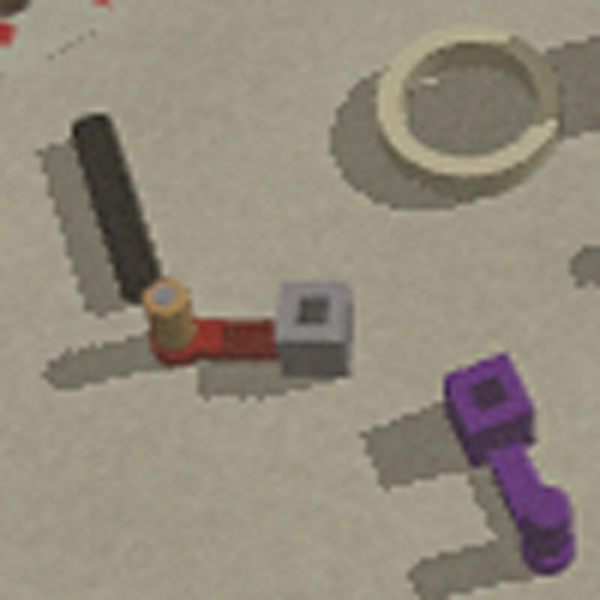

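View pics/c2.png

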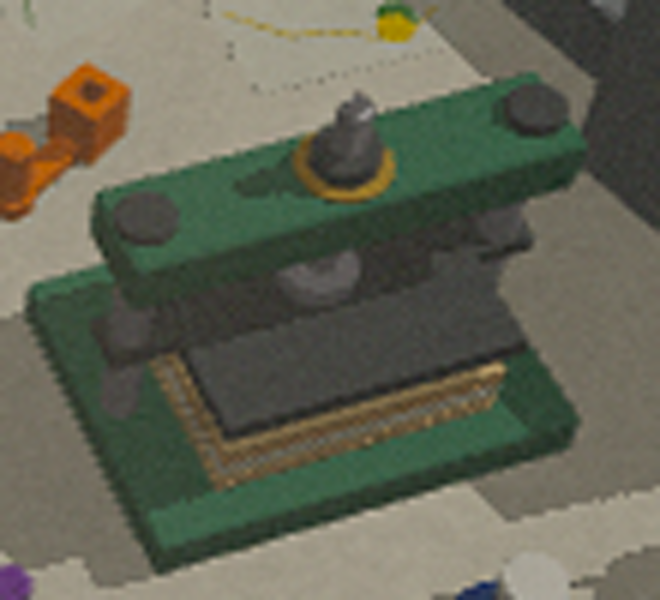

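```bash
cat >> h.py <<'E'
def down(yaw):
    # tool x down, tool z horizontal at yaw
    z=np.array([np.cos(yaw),np.sin(yaw),0]);x=np.array([0,0,-1.]);y=np.cross(z,x);return np.c_[x,y,z]
def rel(pos,yaw,s=None):
    s=s or status.observe();R0=R.from_rotvec(s['ee_rot']).as_matrix()
    best=None
    for k in (0,1):
        Rt=down(yaw+k*np.pi);rv=R.from_matrix(R0.T@Rt).as_rotvec()
        if best is None or np.linalg.norm(rv)<np.linalg.norm(best):best=rv
    return (R0.T@(np.array(pos)-s['position'])/0.8).round(4),(best/(np.pi/3)).round(4)
E
python3 - <<'E'
from h import *
s=status.observe();M=R.from_rotvec(s['ee_rot']).as_matrix();print(M.round(3))
P=cloud(load('scene0'));C=load('scene0')['pixels'].astype(int)
# steel hub top: z .036-.043 near
m=(P[...,2]>.035)&(P[...,2]<.046)&(abs(P[...,0]-.51)<.04)&(abs(P[...,1]+.23)<.04);print(m.sum(),P[m].mean(0),P[m].min(0),P[m].max(0))
m=(P[...,2]>.046)&(P[...,2]<.06)&(abs(P[...,0]-.48)<.03)&(abs(P[...,1]+.29)<.03);print(m.sum(),P[m].mean(0))
# press head
m=(P[...,2]>.178)&(P[...,2]<.19)&(abs(P[...,0]-.53)<.2)&(abs(P[...,1]-.21)<.2)
q=P[m][:,:2].astype(np.float32);print(m.sum(),cv2.minAreaRect(q))
m=(P[...,2]>.21)&(P[...,2]<.3)&(abs(P[...,0]-.53)<.1)&(abs(P[...,1]-.21)<.1);print(P[m].round(3))
# bolts
m=(P[...,2]>.188)&(P[...,2]<.3)&(abs(P[...,0]-.53)<.2)&(abs(P[...,1]-.21)<.2);print(P[m].max(0),m.sum())
E
```

```text
[[-0.    -0.949  0.316]
 [-0.001  0.316  0.949]
 [-1.    -0.    -0.001]]
101 [ 0.50902503 -0.22491507  0.03907981] [ 0.4853471  -0.2477016   0.03540799] [ 0.53224035 -0.20186303  0.04489354]
45 [ 0.46476107 -0.28547372  0.05185209]
1046 ((0.528322696685791, 0.218815416097641), (0.2587738037109375, 0.06336069852113724), 74.58769226074219)
[[0.519 0.223 0.226]
 [0.523 0.223 0.229]
 [0.523 0.227 0.227]
 [0.528 0.226 0.232]
 [0.52  0.219 0.225]
 [0.522 0.221 0.226]
 [0.524 0.223 0.225]
 [0.526 0.225 0.226]
 [0.529 0.226 0.228]
 [0.531 0.228 0.229]
 [0.522 0.213 0.226]
 [0.524 0.215 0.226]
 [0.527 0.216 0.228]
 [0.527 0.22  0.226]
 [0.529 0.222 0.226]
 [0.531 0.225 0.226]
 [0.533 0.226 0.227]
 [0.522 0.214 0.221]
 [0.526 0.213 0.225]
 [0.529 0.214 0.227]
 [0.531 0.216 0.227]
 [0.534 0.218 0.229]
 [0.533 0.223 0.225]
 [0.532 0.229 0.22 ]
 [0.523 0.213 0.218]
 [0.526 0.215 0.219]
 [0.529 0.215 0.222]
 [0.534 0.214 0.227]
 [0.533 0.22  0.223]
 [0.533 0.224 0.22 ]
 [0.523 0.215 0.212]
 [0.529 0.212 0.219]
 [0.531 0.214 0.22 ]
 [0.535 0.213 0.224]
 [0.532 0.222 0.216]
 [0.533 0.226 0.214]
 [0.525 0.213 0.211]
 [0.528 0.214 0.213]
 [0.533 0.212 0.219]
 [0.535 0.214 0.219]
 [0.535 0.22  0.215]
 [0.53  0.213 0.211]
 [0.531 0.216 0.21 ]
 [0.535 0.216 0.213]
 [0.536 0.22  0.212]
 [0.535 0.212 0.212]]
[0.58740234 0.34523753 0.23214749] 285
```

```bash
python3 - <<'E'
from h import *
P=cloud(load('scene0'))
for u,v in [(515,90),(470,95),(555,115),(505,70),(440,95),(361,255)]:print((u,v),P[v,u].round(3))
s=status.observe()
print(rel([.198,.593,.40],np.arctan2(.949,.316)),rel([.528,.219,.40],np.arctan2(.949,.316)))
E
```

```text
(515, 90) [0.598 0.631 0.196]
(470, 95) [0.531 0.488 0.199]
(555, 115) [0.749 0.641 0.198]
(505, 70) [0.511 0.681 0.196]
(440, 95) [0.345 0.594 0.005]
(361, 255) [ 0.783 -0.158  0.202]
(array([-0.2173, -0.0003,  0.0005]), array([-0.0004, -0.0011,  0.0001])) (array([-0.2169, -0.5395, -0.3126]), array([-0.0004, -0.0011,  0.0001]))
```

Call:
step_arm(
  rows=[
    [-1,-0.05,0,0,0,0,0],
    [-1,-0.1,-0.02,-0.01,0,0,0],
    [-1,-0.15,-0.05,-0.03,0,0,0],
    [-1,-0.2,-0.09,-0.05,0,0,0],
    [-1,-0.215,-0.135,-0.078,0,0,0],
    [-1,-0.215,-0.18,-0.104,0,0,0],
    [-1,-0.215,-0.225,-0.13,0,0,0],
    [-1,-0.215,-0.27,-0.156,0,0,0],
    [-1,-0.215,-0.315,-0.182,0,0,0],
    [-1,-0.215,-0.36,-0.208,0,0,0],
    [-1,-0.215,-0.405,-0.234,0,0,0],
    [-1,-0.215,-0.45,-0.26,0,0,0],
  ],
)

```text
clock: 1.15
position: [0.4615, 0.2942, 0.3987]
ee_rot: [-0.969, 1.344, 0.969]
force: [1.4, 0.1, 0.6]
width: 0.996
```

Call:
step_arm(
  rows=[
    [-1,0,-0.045,-0.026,0,0,0],
    [-1,0,-0.075,-0.045,0,0,0],
    [-1,0,-0.09,-0.053,0,0,0],
    [-1,0,-0.09,-0.053,0,0,0],
    [-1,0,-0.09,-0.053,0,0,0],
    [-1,0,-0.09,-0.053,0,0,0],
  ],
)

```text
clock: 1.65
position: [0.5147, 0.2343, 0.3985]
ee_rot: [-0.969, 1.344, 0.971]
force: [-0.6, 0.4, -0.7]
width: 0.999
```

```bash
python3 - <<'E'
from h import *
snap('wrist','w1');print(status.observe()['position'])
crop('w1',200,60,460,260,3,'w1c')
E
```

```text
[0.51458305 0.23457252 0.39855096]
```

View pics/w1c.png

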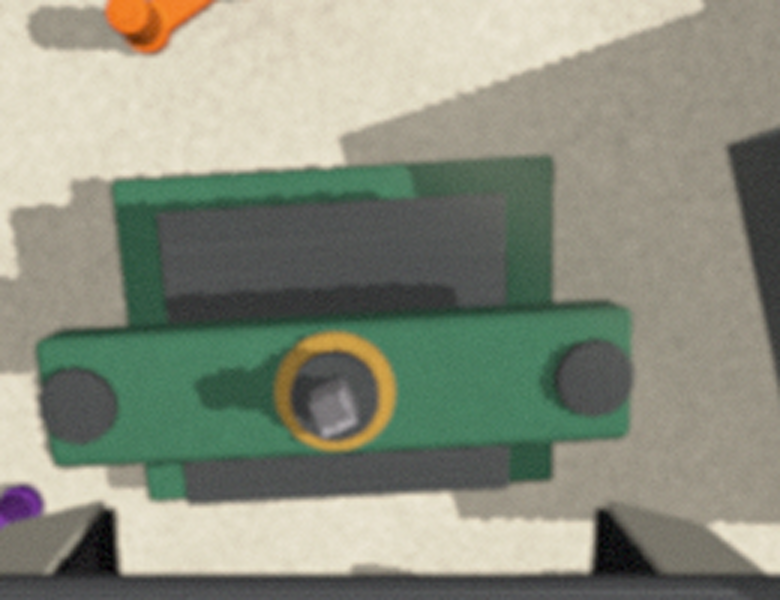

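```bash
python3 - <<'E'
from h import *
d=load('w1');P=cloud(d)
for u,v in [(311,196),(309,193),(313,198),(311,190),(226,195),(398,186)]:print((u,v),P[v,u].round(4))
s=status.observe();M=R.from_rotvec(s['ee_rot']).as_matrix()
t=P[196,311];print(rel(np.array([t[0],t[1],.285])-M[:,1]*.02,np.arctan2(.949,.316)))
crop('w1',285,170,335,220,12,'w1d')
E
```

```text
(311, 196) [0.5225 0.2222 0.2263]
(309, 193) [0.5184 0.2211 0.2263]
(313, 198) [0.5252 0.2237 0.2277]
(311, 190) [0.5171 0.2238 0.2194]
(226, 195) [0.4942 0.115  0.1907]
(398, 186) [0.5529 0.3286 0.1905]
(array([ 0.1419, -0.0394, -0.0117]), array([ 0.0018,  0.0002, -0.0008]))
```

View pics/w1d.png

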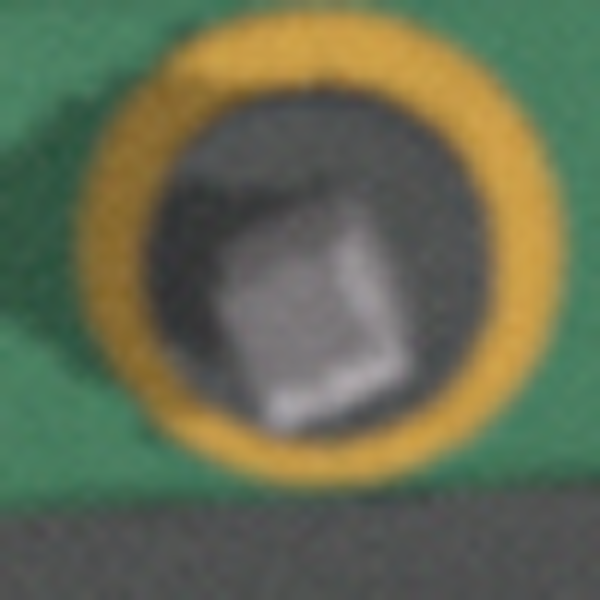

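Call:
step_arm(
  rows=[
    [-1,0.03,-0.015,-0.006,0,0,0],
    [-1,0.08,-0.03,-0.012,0,0,0],
    [-1,0.12,-0.039,-0.012,0,0,0],
    [-1,0.14,-0.039,-0.012,0,0,0],
    [-1,0.14,-0.039,-0.012,0,0,0],
    [-1,0.14,-0.039,-0.012,0,0,0],
    [-1,0.14,-0.039,-0.012,0,0,0],
  ],
)

```text
clock: 2.28
position: [0.5423, 0.2154, 0.2883]
ee_rot: [-0.97, 1.342, 0.97]
force: [0.9, 0.2, 1.3]
width: 1.0
```

```bash
python3 - <<'E'
from h import *
snap('wrist','w2');print(status.observe()['position'])
crop('w2',270,150,360,230,8,'w2c')
E
```

```text
[0.54255201 0.21531786 0.2886559 ]
```

View pics/w2c.png

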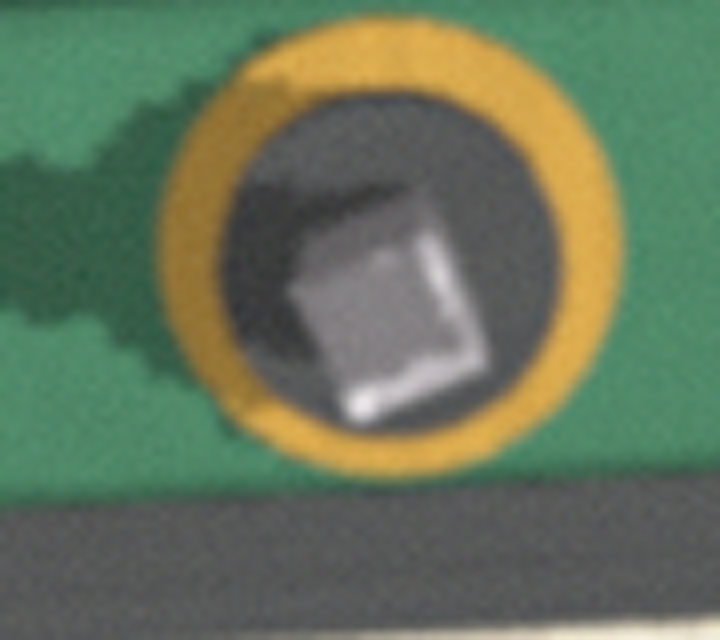

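```bash
python3 - <<'E'
from h import *
d=load('w2');K=d['camera_matrix'];T=d['tool_from_camera'];p=d['pose'];M=R.from_rotvec(p[3:]).as_matrix()
o=M@T[:3,3]+p[:3]
def pt(u,v,z):
    u=270+(u+.5)/8-.5;v=150+(v+.5)/8-.5
    r=M@T[:3,:3]@np.array([(u-K[0,2])/K[0,0],(v-K[1,2])/K[1,1],1]);return (o+r*(z-o[2])/r[2])[:2]
L,B,Q,U=pt(290,290,.228),pt(360,424,.228),pt(491,362,.228),pt(432,205,.228)
f=lambda a:np.degrees(np.arctan2(a[1],a[0]))
print(L,B,Q,U,np.linalg.norm(B-Q),np.linalg.norm(B-L),np.linalg.norm(Q-U))
print(f(Q-B),f(L-B),f(U-Q),(L+Q)/2)
# top face center; collar: yellow ring ellipse center at z~.19?, top face z .233
print('topc',pt(375,308,.233),'ring',pt(390,247,.187), 'collar', pt(390,262,.199))
P=cloud(d)
for (u,v) in[(311,168),(345,190),(318,187),(320,165)]:print(P[v,u].round(4))
# ring plane color fit
C=d['pixels'].astype(int);m=(C[...,0]>170)&(C[...,1]>120)&(C[...,2]<110)&(abs(P[...,2]-.19)<.02);print(m.sum(),P[m].mean(0))
c,r=cv2.minEnclosingCircle(P[m][:,:2].astype(np.float32));print(c,r)
E
```

```text
[0.51735518 0.21321377] [0.53198895 0.21534132] [0.5301269 0.229256 ] [0.51385661 0.22861419] 0.014038711748662816 0.014787622668026 0.016282938758504215
97.62199149496756 -171.72792720921476 -177.7410624575832 [0.52374104 0.22123488]
topc [0.52059636 0.22070488] ring [0.52350232 0.22129269] collar [0.52298525 0.22144435]
[0.5094 0.2194 0.1983]
[0.5398 0.2416 0.1859]
[0.5213 0.2217 0.2274]
[0.5094 0.2275 0.1982]
677 [0.52360283 0.23065592 0.18764726]
(0.5241883993148804, 0.2214188426733017) 0.02594292163848877
```

```bash
python3 - <<'E'
from h import *
s=status.observe()
print(rel([.53,0.02,.32],np.radians(71.6-58)))
E
```

```text
(array([-0.0396, -0.0621, -0.2366]), array([9.673e-01, 2.900e-03, 5.000e-04]))
```

Call:
step_arm(
  rows=[
    [-1,-0.03,0,0,0.1,0,0],
    [-1,-0.05,-0.005,-0.02,0.2,0,0],
    [-1,-0.06,-0.015,-0.06,0.3,0,0],
    [-1,-0.06,-0.028,-0.107,0.4,0,0],
    [-1,-0.06,-0.041,-0.155,0.5,0,0],
    [-1,-0.05,-0.053,-0.2,0.6,0,0],
    [-1,-0.04,-0.062,-0.237,0.7,0,0],
    [-1,-0.04,-0.066,-0.25,0.8,0,0],
    [-1,-0.04,-0.07,-0.27,0.9,0,0],
    [-1,-0.04,-0.075,-0.29,1,0,0],
  ],
)

```text
clock: 3.17
position: [0.526, -0.0253, 0.3204]
ee_rot: [-0.154, 1.562, 0.155]
force: [-0.2, -1.4, -0.3]
width: 1.001
```

```bash
python3 - <<'E'
from h import *
s=status.observe();print(s['joints'])
y=np.radians(-37);M=down(y)
print(rel(np.array([.495,-.245,.27])-M[:,1]*.03,y))
E
```

```text
[-0.51396812  0.21042991  0.57289245  1.70020895 -0.12046879  1.2631102
  0.28227711]
(array([ 0.0625, -0.2867, -0.12  ]), array([ 0.8049,  0.0025, -0.0017]))
```

Call:
step_arm(
  rows=[
    [-1,0,-0.03,-0.012,0.1,0,0],
    [-1,0.01,-0.07,-0.03,0.2,0,0],
    [-1,0.02,-0.12,-0.05,0.3,0,0],
    [-1,0.04,-0.165,-0.07,0.4,0,0],
    [-1,0.05,-0.21,-0.09,0.5,0,0],
    [-1,0.06,-0.25,-0.105,0.6,0,0],
    [-1,0.06,-0.275,-0.115,0.7,0,0],
    [-1,0.06,-0.287,-0.12,0.8,0,0],
    [-1,0.06,-0.287,-0.12,0.805,0,0],
    [-1,0.06,-0.287,-0.12,0.805,0,0],
    [-1,0.06,-0.287,-0.12,0.805,0,0],
  ],
)

```text
clock: 4.08
position: [0.4786, -0.2677, 0.2714]
ee_rot: [0.499, 1.512, -0.497]
force: [0.1, -0.7, 0.1]
width: 1.001
```

```bash
python3 - <<'E'
from h import *
snap('wrist','w3');s=status.observe();print(s['position'],s['joints'])
crop('w3',200,60,460,260,3,'w3c')
E
```

```text
[ 0.47855528 -0.2675138   0.27119084] [-0.20059365  0.32997877  0.8261171   1.74328251 -0.26171757  1.18200128
  0.06311531]
```

View pics/w3c.png

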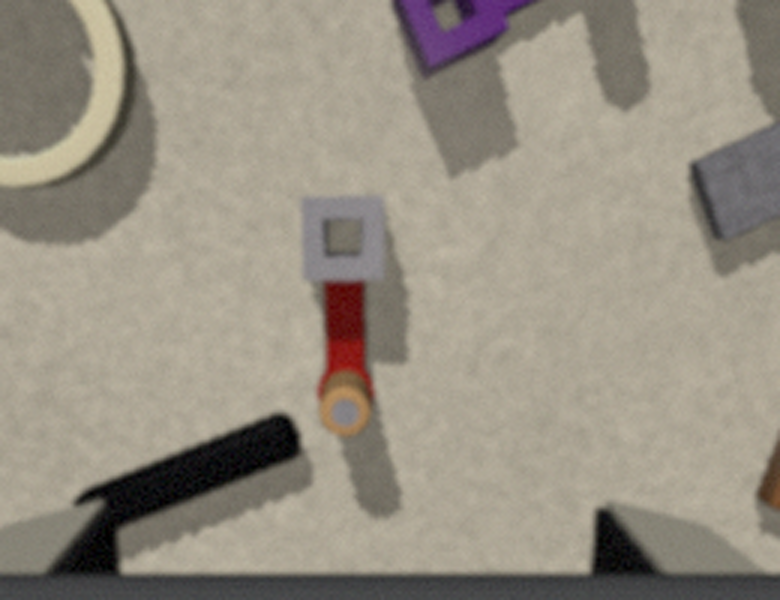

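```bash
cat >> h.py <<'E'
def unproj(d,u,v,z,x0=0,y0=0,s=1):
    K=d['camera_matrix'];T=d['tool_from_camera'];p=d['pose'];M=R.from_rotvec(p[3:]).as_matrix()
    o=M@T[:3,3]+p[:3]
    u=x0+(u+.5)/s-.5;v=y0+(v+.5)/s-.5
    r=M@T[:3,:3]@np.array([(u-K[0,2])/K[0,0],(v-K[1,2])/K[1,1],1]);return o+r*(z-o[2])/r[2]
E
python3 - <<'E'
from h import *
d=load('w3')
c=[unproj(d,u,v,.04,200,60,3) for u,v in [(302,199),(382,197),(386,279),(306,281)]]
k=unproj(d,345,412,.053,200,60,3);h=np.mean(c,0);hole=unproj(d,343.5,236,.04,200,60,3)
e=[np.linalg.norm(c[i]-c[i-1]) for i in range(4)];f=lambda a:np.degrees(np.arctan2(a[1],a[0]))
print(h,hole,k,e,np.linalg.norm((k-h)[:2]),f(k-h),f(c[2]-c[1]),f(c[3]-c[0]),f(c[1]-c[0])-90)
P=cloud(d);m=(P[...,2]>.03)&(P[...,2]<.05)&(np.linalg.norm(P[...,:2]-h[:2],axis=-1)<.03)
print(P[m].mean(0),cv2.minAreaRect(P[m][:,:2].astype(np.float32)))
y=f(k-h)+90
print(y,rel([h[0],h[1],.06],np.radians(y)),rel([h[0],h[1],.008],np.radians(y)))
E
```

```text
[ 0.50425222 -0.22484944  0.04      ] [ 0.50495734 -0.22352779  0.04      ] [ 0.4603207  -0.28487245  0.053     ] [np.float64(0.0351025948467822), np.float64(0.03456059273853091), np.float64(0.035101418068208295), np.float64(0.0353590611308011)] 0.07438239696374971 -126.20082086372079 -123.15559652652048 -124.45929927233428 -125.09249703659583
[ 0.50441978 -0.22512527  0.03936072] ((0.5045033693313599, -0.22466769814491272), (0.03606671467423439, 0.0358424074947834), 53.672733306884766)
-36.20082086372079 (array([ 0.2641,  0.0617, -0.0059]), array([-0.0038,  0.0004, -0.0012])) (array([ 0.3291,  0.0616, -0.006 ]), array([-0.0038,  0.0004, -0.0012]))
```

Call:
step_arm(
  rows=[
    [-1,0.04,0.03,-0.003,0,0,0],
    [-1,0.09,0.055,-0.006,-0.004,0,0],
    [-1,0.14,0.062,-0.006,-0.004,0,0],
    [-1,0.19,0.062,-0.006,-0.004,0,0],
    [-1,0.235,0.062,-0.006,-0.004,0,0],
    [-1,0.27,0.062,-0.006,-0.004,0,0],
    [-1,0.3,0.062,-0.006,-0.004,0,0],
    [-1,0.32,0.062,-0.006,-0.004,0,0],
    [-1,0.329,0.062,-0.006,-0.004,0,0],
    [-1,0.329,0.062,-0.006,-0.004,0,0],
    [-1,0.329,0.062,-0.006,-0.004,0,0],
  ],
  newtons=40,
)

```text
clock: 5.05
position: [0.5041, -0.226, 0.0081]
ee_rot: [0.498, 1.512, -0.497]
force: [0.6, 0.2, 0.4]
width: 1.0
```

Call:
step_arm(
  rows=[
    [1,0,0,0,0,0,0],
    [1,0,0,0,0,0,0],
    [1,0,0,0,0,0,0],
    [1,0,0,0,0,0,0],
    [1,0,0,0,0,0,0],
    [1,0,0,0,0,0,0],
    [1,0,0,0,0,0,0],
    [1,0,0,0,0,0,0],
  ],
  newtons=40,
)

```text
clock: 5.72
position: [0.5034, -0.2265, 0.0075]
ee_rot: [0.499, 1.513, -0.499]
force: [-0.2, 0.1, -0.1]
width: 0.469
```

Call:
step_arm(
  rows=[
    [1,0,0,0,0,0,0],
    [1,0,0,0,0,0,0],
    [1,0,0,0,0,0,0],
    [1,0,0,0,0,0,0],
  ],
  newtons=40,
)

```text
clock: 6.05
position: [0.5034, -0.2265, 0.0075]
ee_rot: [0.499, 1.513, -0.499]
force: [-0.3, 1.6, -0.4]
width: 0.393
```

Call:
step_arm(
  rows=[
    [1,-0.03,0,0,0,0,0],
    [1,-0.08,0,0,0,0,0],
    [1,-0.13,0,0,0,0,0],
    [1,-0.18,0,0,0,0,0],
    [1,-0.23,0,0,0,0,0],
    [1,-0.28,0,0,0,0,0],
    [1,-0.32,0,0,0,0,0],
    [1,-0.34,0,0,0,0,0],
    [1,-0.34,0,0,0,0,0],
    [1,-0.34,0,0,0,0,0],
  ],
)

```text
clock: 6.88
position: [0.5034, -0.2263, 0.2793]
ee_rot: [0.499, 1.512, -0.498]
force: [-0.3, 0.1, -2.8]
width: 0.392
```

```bash
python3 - <<'E'
from h import *
snap('wrist','w4');snap('side','s4');s=status.observe();print(s['position'],s['joints'],s['width'],s['force'])
crop('w4',120,120,520,380,2,'w4c');crop('s4',280,130,460,300,4,'s4c')
y=np.radians(8)
print(rel([.5237,.2214,.27],y))
E
```

```text
[ 0.50252746 -0.2257391   0.27770838] [-0.28999709  0.33374106  0.83354363  1.72424983 -0.26255438  1.20309455
 -0.02463422] 0.3859465896419962 [-1.79700976 -0.07589969 -2.55266285]
(array([ 0.0102,  0.4651, -0.3111]), array([-7.415e-01, -2.700e-03, -4.000e-04]))
```

View pics/w4c.png

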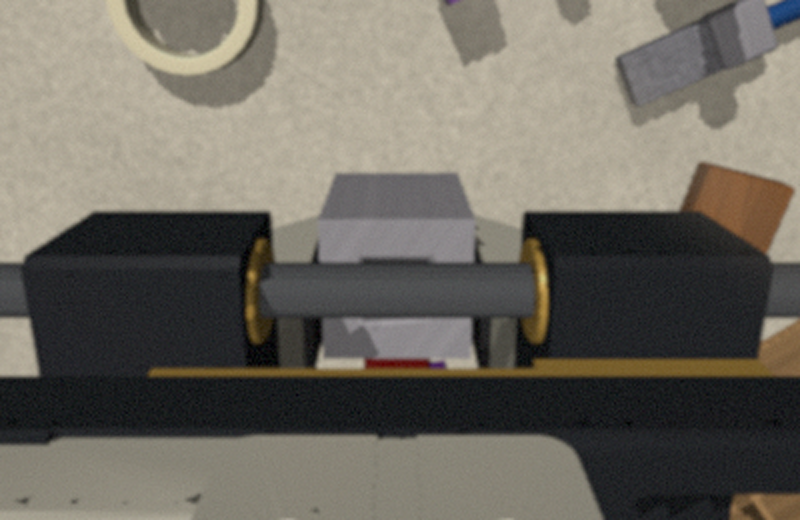

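View pics/s4c.png

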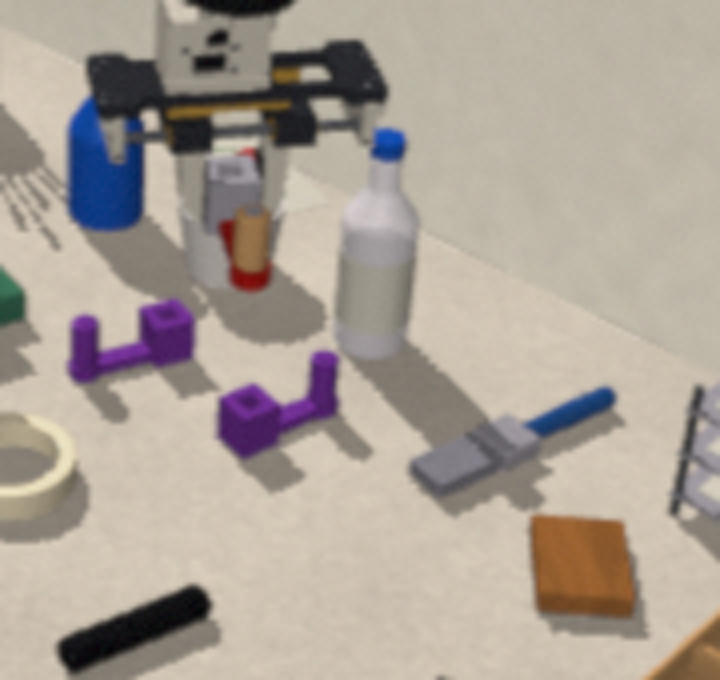

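```bash
python3 - <<'E'
from h import *
d=load('s4');P=cloud(d)
for u,v in [(232,168),(250,215),(250,240),(250,285),(230,200),(225,215),(222,162),(245,185),(250,205)]:
    uu=280+u//4;vv=130+v//4;print((u,v),P[vv,uu].round(4),d['pixels'][vv,uu])
# predicted
y=np.radians(-36.2+-90)
s=d['pose'];h=np.array([.503,-.226,.2777+.012]);print('pred hub c',h,'knob',h+np.array([.075*np.cos(y),.075*np.sin(y),.013]))
m=(abs(P[...,0]-.47)<.08)&(abs(P[...,1]+.26)<.08)&(P[...,2]>.2)&(P[...,2]<.36)
C=d['pixels'].astype(int)
red=m&(C[...,0]>2*C[...,2]+20)&(C[...,1]<60);wood=m&(C[...,0]>C[...,2]+50)&(C[...,1]>80)
for q in(red,wood):
  print(q.sum(),P[q].mean(0),P[q].min(0),P[q].max(0))
E
```

```text
(232, 168) [ 0.5126 -0.2201  0.3053] [118 113 120]
(250, 215) [ 0.4592 -0.2819  0.3209] [115 104  99]
(250, 240) [ 0.45   -0.2911  0.3079] [150 114  74]
(250, 285) [ 0.4508 -0.2925  0.2741] [127  23  14]
(230, 200) [ 0.4931 -0.2349  0.2946] [115 111 117]
(225, 215) [ 0.4896 -0.2349  0.2867] [115 110 117]
(222, 162) [ 0.5085 -0.2126  0.3101] [154 148 154]
(245, 185) [ 0.5017 -0.2409  0.3062] [124 119 124]
(250, 205) [ 0.4659 -0.2759  0.3215] [113 102  98]
pred hub c [ 0.503  -0.226   0.2897] knob [ 0.45870457 -0.28652202  0.3027    ]
55 [ 0.45689828 -0.28053076  0.28170851] [ 0.44249669 -0.30093023  0.27147476] [ 0.48919911 -0.23810298  0.31655557]
109 [ 0.45309102 -0.28975195  0.3061697 ] [ 0.44442811 -0.29827623  0.27310649] [ 0.52151545 -0.22937446  0.32506244]
```

```bash
python3 - <<'E'
from h import *
print(rel([.524,.2193,.285],np.radians(8)),np.degrees(np.arctan2(*R.from_rotvec(status.observe()['ee_rot']).as_matrix()[1::-1,2])))
E
```

```text
(array([-0.0086,  0.4632, -0.3093]), array([-7.415e-01, -2.700e-03, -4.000e-04])) -36.490868729936906
```

Call:
step_arm(
  rows=[
    [1,-0.008,0.02,-0.013,-0.06,0,0],
    [1,-0.008,0.055,-0.037,-0.13,0,0],
    [1,-0.008,0.1,-0.067,-0.21,0,0],
    [1,-0.008,0.145,-0.097,-0.29,0,0],
    [1,-0.008,0.19,-0.127,-0.37,0,0],
    [1,-0.008,0.235,-0.157,-0.45,0,0],
    [1,-0.008,0.28,-0.187,-0.53,0,0],
    [1,-0.008,0.325,-0.217,-0.61,0,0],
    [1,-0.008,0.37,-0.247,-0.68,0,0],
    [1,-0.008,0.415,-0.277,-0.72,0,0],
    [1,-0.008,0.445,-0.297,-0.742,0,0],
    [1,-0.008,0.463,-0.309,-0.742,0,0],
  ],
)

```text
clock: 7.98
position: [0.523, 0.2253, 0.2832]
ee_rot: [-0.116, 1.571, 0.117]
force: [-0.3, 1.6, -4.0]
width: 0.39
```

Call:
step_arm(
  rows=[
    [1,0,0,0,0,0,0],
    [1,0,0,0,0,0,0],
    [1,0,0,0,0,0,0],
  ],
)

```text
clock: 8.23
position: [0.5246, 0.2171, 0.2844]
ee_rot: [-0.111, 1.57, 0.107]
force: [-0.3, -0.9, -3.8]
width: 0.388
```

```bash
python3 - <<'E'
from h import *
s=status.observe();print(s)
snap('scene','c5');snap('side','s5');crop('c5',350,60,470,190,5,'c5c');crop('s5',190,70,310,220,5,'s5c')
print(rel([.524,.2193,.25],np.radians(8)))
E
```

```text
{'clock': 8.2333, 'joints': array([-0.87159589,  0.31423104,  0.5174858 ,  1.65863354, -0.16258138,
        1.21487537, -0.17910139]), 'dq': array([ 0.01284807, -0.01439049,  0.01359801,  0.00068863, -0.00086419,
        0.00231025, -0.00241954]), 'joint_efforts': array([-1.71036702e+00, -5.31654489e+01,  4.72047910e+00, -3.34523213e+01,
       -2.35380270e-01,  8.88250011e-03, -1.98444404e-02]), 'position': array([0.52456444, 0.21706074, 0.28440568]), 'ee_rot': array([-0.11058062,  1.57035791,  0.10746146]), 'force': array([-0.28500501, -0.87059155, -3.79270735]), 'ft_torque': array([-0.11179448,  0.05312432, -0.06419985]), 'width': 0.38757454725084495}
(array([ 0.0441,  0.0036, -0.0007]), array([-0.0021, -0.0011,  0.0008]))
```

View pics/c5c.png

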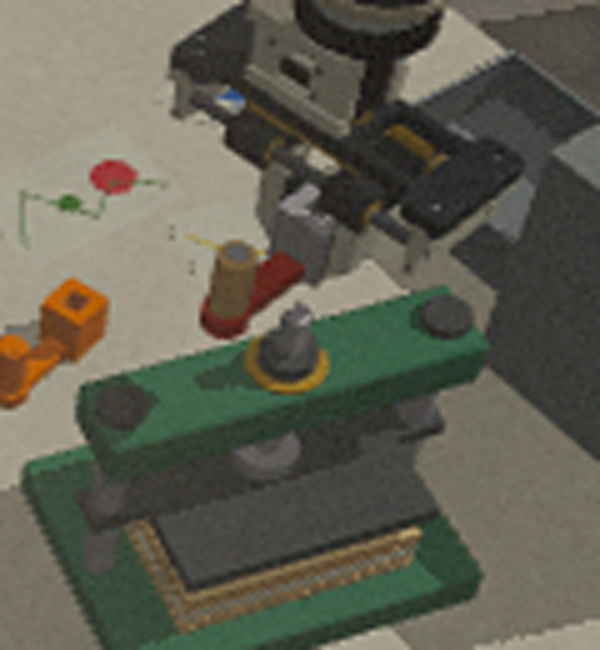

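View pics/s5c.png

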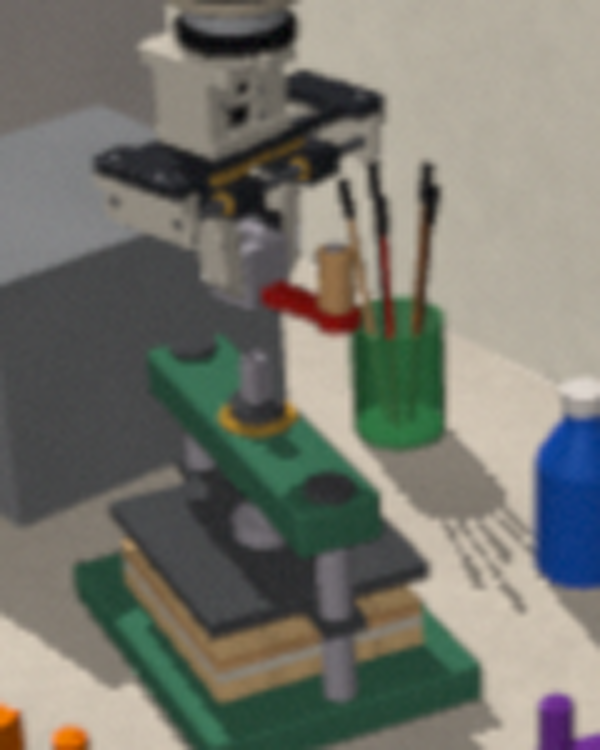

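```bash
python3 - <<'E'
from h import *
for t in('s5','c5'):
  d=load(t);P=cloud(d);C=d['pixels'].astype(int)
  m=(abs(P[...,0]-.53)<.07)&(P[...,1]<.24)&(P[...,1]>.09)&(P[...,2]>.24)&(P[...,2]<.36)
  red=m&(C[...,0]>2*C[...,2]+20)&(C[...,1]<60);wood=m&(C[...,0]>C[...,2]+35)&(C[...,1]>70);grey=m&(abs(C[...,0]-C[...,2])<16)&(P[...,2]<.33)
  for q in(red,wood,grey):
    print(t,q.sum(),P[q].mean(0).round(4),np.percentile(P[q],4,axis=0).round(4),np.percentile(P[q],96,axis=0).round(4))
  Q=P[red]
  # slope of red top points vs y
  for lo in np.arange(.12,.2,.012):
    w=red&(P[...,1]>=lo)&(P[...,1]<lo+.012)
    if w.sum():print(round(lo,3),w.sum(),np.percentile(P[w][:,2],[10,50,90]).round(4))
E
```

```text
s5 75 [0.5248 0.1618 0.2865] [0.5161 0.1321 0.2813] [0.54   0.1928 0.2913]
s5 109 [0.5276 0.1421 0.3072] [0.5196 0.1319 0.2781] [0.5407 0.1739 0.33  ]
s5 242 [0.5206 0.2082 0.3067] [0.4878 0.1969 0.2806] [0.5537 0.228  0.3282]
0.12 3 [0.2826 0.2855 0.2875]
0.132 21 [0.2818 0.2858 0.2881]
0.144 6 [0.2835 0.2874 0.2903]
0.156 12 [0.285  0.2869 0.2901]
0.168 12 [0.2838 0.2878 0.2907]
0.18 17 [0.2824 0.2875 0.2906]
0.192 4 [0.2869 0.2876 0.2886]
c5 76 [0.5363 0.1719 0.2867] [0.5247 0.1329 0.2823] [0.5499 0.1978 0.2901]
c5 87 [0.5414 0.1413 0.3142] [0.5287 0.1323 0.2777] [0.5492 0.1566 0.3304]
c5 258 [0.5293 0.2062 0.3077] [0.4994 0.1991 0.2857] [0.5617 0.2229 0.3268]
0.12 2 [0.2885 0.2894 0.2903]
0.132 13 [0.2793 0.2862 0.2888]
0.144 4 [0.2876 0.2882 0.2902]
0.156 8 [0.2867 0.2878 0.2893]
0.168 14 [0.2863 0.2874 0.288 ]
0.18 19 [0.2851 0.2871 0.2889]
0.192 16 [0.2837 0.2863 0.2878]
```

Call:
step_arm(
  rows=[
    [1,0.015,0.003,-0.001,0,0,0],
    [1,0.03,0.003,-0.001,0,0,0],
    [1,0.044,0.003,-0.001,0,0,0],
    [1,0.05,0.003,-0.001,0,0,0],
    [1,0.05,0.003,-0.001,0,0,0],
  ],
)

```text
clock: 8.75
position: [0.5232, 0.2196, 0.2447]
ee_rot: [-0.11, 1.57, 0.108]
force: [-0.0, 0.8, -3.0]
width: 0.389
```

```bash
python3 - <<'E'
from h import *
s=status.observe();print(s['position'],s['force'],s['ft_torque'])
snap('scene','c6');snap('side','s6');crop('c6',375,80,445,160,8,'c6c');crop('s6',210,90,290,170,8,'s6c')
print(rel([.524,.2193,.23],np.radians(8)))
a=cv2.imread('pics/c6c.png');b=cv2.imread('pics/s6c.png');cv2.imwrite('pics/cs6.png',np.hstack([cv2.resize(a,(400,457)),cv2.resize(b,(400,457))]))
E
```

```text
[0.52324706 0.21956237 0.24468941] [-0.04134527  0.76856709 -3.01042479] [-0.0572731   0.10321814 -0.02985159]
(array([ 0.0202, -0.001 , -0.0003]), array([-0.0004,  0.0001,  0.0001]))
```

View pics/cs6.png

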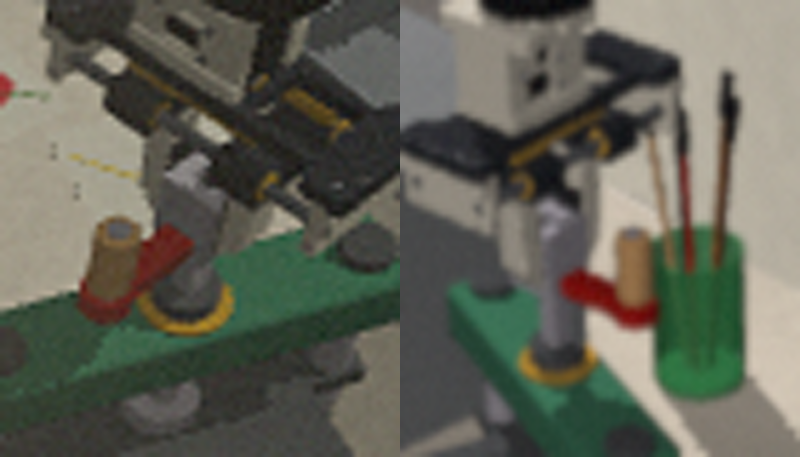

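Call:
step_arm(
  rows=[
    [1,0.004,0,0,0,0,0],
    [1,0.009,0,0,0,0,0],
    [1,0.014,0,0,0,0,0],
    [1,0.018,0,0,0,0,0],
    [1,0.018,0,0,0,0,0],
  ],
)

```text
clock: 9.27
position: [0.5243, 0.2194, 0.231]
ee_rot: [-0.11, 1.568, 0.108]
force: [3.1, -4.2, -4.4]
width: 0.389
```

Call:
step_arm(
  rows=[
    [1,0.005,0,0,0,0,0],
    [1,0.01,0,0,0,0,0],
    [1,0.015,0,0,0,0,0],
    [1,0.015,0,0,0,0,0],
  ],
)

```text
clock: 9.6
position: [0.5243, 0.2193, 0.2189]
ee_rot: [-0.11, 1.568, 0.108]
force: [4.1, -4.5, -7.1]
width: 0.389
```

```bash
python3 - <<'E'
from h import *
s=status.observe();print(s['position'],s['force'],s['ft_torque'],s['width'])
E
```

```text
[0.5243051  0.21929562 0.21890258] [ 4.06552558 -4.53163597 -7.14781466] [-1.09944198 -0.77812048 -0.08463741] 0.3894351334479794
```

Call:
step_arm(
  rows=[
    [1,0.005,-0.0005,0.0005,0,0,0],
    [1,0.01,-0.0006,0.0006,0,0,0],
    [1,0.014,-0.0006,0.0006,0,0,0],
    [1,0.016,-0.0006,0.0006,0,0,0],
    [1,0.016,-0.0006,0.0006,0,0,0],
  ],
)

```text
clock: 10.02
position: [0.5245, 0.2193, 0.2065]
ee_rot: [-0.11, 1.568, 0.109]
force: [-0.2, -5.3, 0.4]
width: 0.393
```

```bash
python3 - <<'E'
from h import *
s=status.observe();print(s['position'],s['force'],s['ft_torque'],s['width'])
E
```

```text
[0.52447404 0.21925436 0.20646169] [-0.15776572 -5.26329478  0.40766825] [-1.28414266 -0.04933713 -0.00237253] 0.39326753715881885
```

Very near home. I'll press gently to confirm it bottoms out.

Call:
step_arm(
  rows=[
    [1,0.0015,0,0,0,0,0],
    [1,0.003,0,0,0,0,0],
    [1,0.003,0,0,0,0,0],
  ],
)

```text
clock: 10.27
position: [0.5245, 0.2193, 0.2063]
ee_rot: [-0.109, 1.568, 0.11]
force: [-8.6, -8.7, 22.3]
width: 0.39
```

```bash
python3 - <<'E'
from h import *
s=status.observe();print(s['position'],s['force'],s['ft_torque'],s['width'])
E
```

```text
[0.52451323 0.21929102 0.20628084] [-8.58353584 -8.73625291 22.31008758] [-1.96892411e+00  1.92621806e+00  4.21106442e-04] 0.390410611156621
```

Call:
step_arm(
  rows=[
    [1,-0.0025,0,0,0,0,0],
    [-1,-0.0025,0,0,0,0,0],
    [-1,-0.0025,0,0,0,0,0],
    [-1,-0.0025,0,0,0,0,0],
    [-1,-0.0025,0,0,0,0,0],
    [-1,-0.0025,0,0,0,0,0],
    [-1,-0.02,0,0,0,0,0],
    [-1,-0.055,0,0,0,0,0],
    [-1,-0.09,-0.03,0,0,0,0],
    [-1,-0.12,-0.07,0,0,0,0],
    [-1,-0.13,-0.11,0,0,0,0],
    [-1,-0.13,-0.12,0,0,0,0],
  ],
)

```text
clock: 11.27
position: [0.5398, 0.1193, 0.3114]
ee_rot: [-0.105, 1.563, 0.105]
force: [1.4, -0.7, -0.3]
width: 0.998
```

Call:
step_arm(
  rows=[
    [-1,0,0,0,0,0,0],
    [-1,0,0,0,0,0,0],
    [-1,0,0,0,0,0,0],
  ],
)

```text
clock: 11.52
position: [0.5373, 0.1266, 0.3076]
ee_rot: [-0.111, 1.569, 0.112]
force: [-0.5, 0.1, -0.0]
width: 0.999
```

```bash
python3 - <<'E'
from h import *
s=status.observe();print(s['position'],s['force'],s['ft_torque'],s['width'],s['joints'])
snap('wrist','w7');crop('w7',220,40,420,240,3.5,'w7c')
P=cloud(load('w7'));m=(abs(P[...,0]-.53)<.06)&(P[...,1]>.1)&(P[...,1]<.26)&(P[...,2]>.2)
q=m&(P[...,2]>.246);print(P[q].mean(0),q.sum(),np.percentile(P[q][:,2],[50,95]))
h=m&(P[...,2]>.231)&(P[...,2]<.246)&(P[...,1]>.19);print(P[h].mean(0),h.sum(),cv2.minAreaRect(P[h][:,:2].astype(np.float32)))
E
```

```text
[0.53731594 0.12662557 0.30762601] [-0.54711648  0.14888151 -0.01360989] [-0.05604871  0.06735281  0.00446683] 0.9994621971617653 [-0.75268396  0.27051561  0.55510805  1.66066207 -0.14942722  1.25389691
 -0.02539534]
[0.52882245 0.15401466 0.40904594] 77713 [0.41215812 0.46511219]
[0.52410904 0.22067986 0.23906096] 2151 ((0.5241592526435852, 0.22014249861240387), (0.036058951169252396, 0.03569382056593895), 8.057682991027832)
```

View pics/w7c.png

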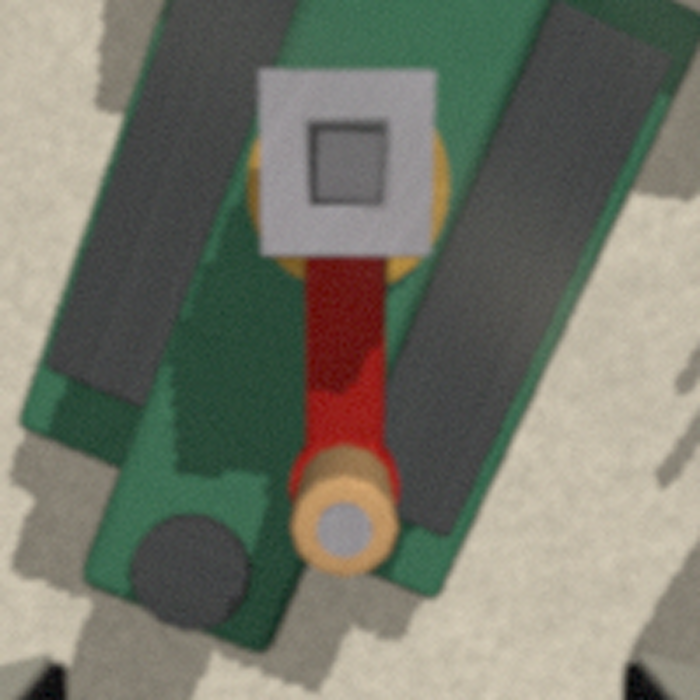

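```bash
python3 - <<'E'
from h import *
d=load('w7');print(unproj(d,345,530,.252,220,40,3.5),unproj(d,347,163,.239,220,40,3.5))
print(rel([.5345,.1465,.224],np.radians(8)))
E
```

```text
[0.53413563 0.14560054 0.252     ] [0.52394018 0.22031516 0.239     ]
(array([1.045e-01, 2.490e-02, 1.000e-04]), array([ 0.0024, -0.0012, -0.0003]))
```

Call:
step_arm(
  rows=[
    [-1,0.02,0.015,0,0.002,0,0],
    [-1,0.05,0.0245,0,0.002,0,0],
    [-1,0.08,0.0245,0,0.002,0,0],
    [-0.2,0.1,0.0245,0,0.002,0,0],
    [0.2,0.105,0.0245,0,0.002,0,0],
    [1,0.105,0.0245,0,0.002,0,0],
    [1,0.105,0.0245,0,0.002,0,0],
    [1,0.105,0.0245,0,0.002,0,0],
    [1,0.105,0.0245,0,0.002,0,0],
    [1,0.105,0.0245,0,0.002,0,0],
    [1,0.105,0.0245,0,0.002,0,0],
    [1,0.105,0.0245,0,0.002,0,0],
  ],
  newtons=30,
)

```text
clock: 12.57
position: [0.5353, 0.1445, 0.2247]
ee_rot: [-0.108, 1.567, 0.108]
force: [0.2, -0.3, -0.4]
width: 0.395
```

Call:
step_arm(
  rows=[
    [1,0,0,0,0,0,0],
    [1,0,0,0,0,0,0],
    [1,0,0,0,0,0,0],
    [1,0,0,0,0,0,0],
  ],
)

```text
clock: 12.9
position: [0.5351, 0.1445, 0.2244]
ee_rot: [-0.108, 1.568, 0.108]
force: [-1.2, -0.2, -0.3]
width: 0.251
```

```bash
cat >> h.py <<'E'
C0=np.array([.5241,.2209])
def st(Y=np.radians(8)):
    s=status.observe();d=s['position'][:2]-C0
    Ty=np.array([-np.sin(Y),np.cos(Y)]);Tz=np.array([np.cos(Y),np.sin(Y)])
    ph=np.arctan2(-d@Tz,-d@Ty);t=-np.cos(ph)*Tz+np.sin(ph)*Ty;r=-np.cos(ph)*Ty-np.sin(ph)*Tz
    f=s['force'][:2];print('t %.2f phi %.3f (%.3f) r %.4f z %.4f Ft(resist) %.2f Fr %.2f Fz %.2f w %.3f'%(s['clock'],ph,ph%(2*np.pi),np.linalg.norm(d),s['position'][2],-f@t,f@r,s['force'][2],s['width']))
def arc(a,b,n):
    for p in np.linspace(a,b,n+1)[1:]: print('[1, 0, %.4f, %.4f, 0, 0, 0],'%(-.09375*(np.cos(p)-np.cos(a)),-.09375*(np.sin(p)-np.sin(a))),end=' ')
    print()
E
python3 - <<'E'
from h import *
st();arc(0,2,12);arc(2,4,12);arc(4,6,12);arc(6,8,12)
s=status.observe();print(s['width'],s['position'])
E
```

```text
t 12.90 phi -0.003 (6.280) r 0.0772 z 0.2244 Ft(resist) -1.18 Fr 0.02 Fz -0.30 w 0.251
[1, 0, 0.0013, -0.0156, 0, 0, 0], [1, 0, 0.0052, -0.0307, 0, 0, 0], [1, 0, 0.0115, -0.0449, 0, 0, 0], [1, 0, 0.0201, -0.0580, 0, 0, 0], [1, 0, 0.0307, -0.0694, 0, 0, 0], [1, 0, 0.0431, -0.0789, 0, 0, 0], [1, 0, 0.0569, -0.0862, 0, 0, 0], [1, 0, 0.0717, -0.0911, 0, 0, 0], [1, 0, 0.0871, -0.0935, 0, 0, 0], [1, 0, 0.1027, -0.0933, 0, 0, 0], [1, 0, 0.1181, -0.0905, 0, 0, 0], [1, 0, 0.1328, -0.0852, 0, 0, 0], 
[1, 0, 0.0136, 0.0077, 0, 0, 0], [1, 0, 0.0257, 0.0175, 0, 0, 0], [1, 0, 0.0361, 0.0291, 0, 0, 0], [1, 0, 0.0444, 0.0424, 0, 0, 0], [1, 0, 0.0503, 0.0568, 0, 0, 0], [1, 0, 0.0538, 0.0720, 0, 0, 0], [1, 0, 0.0547, 0.0876, 0, 0, 0], [1, 0, 0.0530, 0.1031, 0, 0, 0], [1, 0, 0.0488, 0.1181, 0, 0, 0], [1, 0, 0.0421, 0.1322, 0, 0, 0], [1, 0, 0.0332, 0.1450, 0, 0, 0], [1, 0, 0.0223, 0.1562, 0, 0, 0], 
[1, 0, -0.0126, 0.0092, 0, 0, 0], [1, 0, -0.0266, 0.0161, 0, 0, 0], [1, 0, -0.0415, 0.0207, 0, 0, 0], [1, 0, -0.0570, 0.0227, 0, 0, 0], [1, 0, -0.0726, 0.0221, 0, 0, 0], [1, 0, -0.0879, 0.0189, 0, 0, 0], [1, 0, -0.1024, 0.0133, 0, 0, 0], [1, 0, -0.1158, 0.0053, 0, 0, 0], [1, 0, -0.1277, -0.0048, 0, 0, 0], [1, 0, -0.1378, -0.0167, 0, 0, 0], [1, 0, -0.1457, -0.0302, 0, 0, 0], [1, 0, -0.1513, -0.0448, 0, 0, 0], 
[1, 0, -0.0031, -0.0153, 0, 0, 0], [1, 0, -0.0036, -0.0309, 0, 0, 0], [1, 0, -0.0015, -0.0464, 0, 0, 0], [1, 0, 0.0031, -0.0613, 0, 0, 0], [1, 0, 0.0101, -0.0752, 0, 0, 0], [1, 0, 0.0193, -0.0878, 0, 0, 0], [1, 0, 0.0305, -0.0987, 0, 0, 0], [1, 0, 0.0434, -0.1075, 0, 0, 0], [1, 0, 0.0575, -0.1141, 0, 0, 0], [1, 0, 0.0726, -0.1183, 0, 0, 0], [1, 0, 0.0881, -0.1199, 0, 0, 0], [1, 0, 0.1037, -0.1189, 0, 0, 0], 
0.25082493202079037 [0.53506466 0.14449651 0.22435708]
```

Call:
step_arm(
  rows=[
    [1,0,0.0013,-0.0156,0,0,0],
    [1,0,0.0052,-0.0307,0,0,0],
    [1,0,0.0115,-0.0449,0,0,0],
    [1,0,0.0201,-0.058,0,0,0],
    [1,0,0.0307,-0.0694,0,0,0],
    [1,0,0.0431,-0.0789,0,0,0],
  ],
)

```text
clock: 13.4
position: [0.4682, 0.1698, 0.2251]
ee_rot: [-0.107, 1.566, 0.108]
force: [3.2, -0.6, 3.3]
width: 0.256
```

```bash
sed -i 's/^C0=.*/C0=np.array([.5247,.2188])/' h.py
python3 - <<'E'
from h import *
st();s=status.observe();print(s['ft_torque'],s['ee_rot'])
arc(1,3,12)
E
```

```text
t 13.40 phi 0.996 (0.996) r 0.0748 z 0.2251 Ft(resist) 2.57 Fr -2.06 Fz 3.29 w 0.256
[-0.33270541 -1.25076068 -0.0303751 ] [-0.10739655  1.56563223  0.10764962]
[1, 0, 0.0138, -0.0073, 0, 0, 0], [1, 0, 0.0286, -0.0122, 0, 0, 0], [1, 0, 0.0440, -0.0146, 0, 0, 0], [1, 0, 0.0596, -0.0144, 0, 0, 0], [1, 0, 0.0750, -0.0116, 0, 0, 0], [1, 0, 0.0897, -0.0064, 0, 0, 0], [1, 0, 0.1033, 0.0013, 0, 0, 0], [1, 0, 0.1154, 0.0111, 0, 0, 0], [1, 0, 0.1258, 0.0228, 0, 0, 0], [1, 0, 0.1340, 0.0360, 0, 0, 0], [1, 0, 0.1400, 0.0504, 0, 0, 0], [1, 0, 0.1435, 0.0657, 0, 0, 0],
```

Call:
step_arm(
  rows=[
    [1,0,0.0138,-0.0073,0,0,0],
    [1,0,0.0286,-0.0122,0,0,0],
    [1,0,0.044,-0.0146,0,0,0],
    [1,0,0.0596,-0.0144,0,0,0],
    [1,0,0.075,-0.0116,0,0,0],
    [1,0,0.0897,-0.0064,0,0,0],
    [1,0,0.1033,0.0013,0,0,0],
    [1,0,0.1154,0.0111,0,0,0],
    [1,0,0.1258,0.0228,0,0,0],
    [1,0,0.134,0.036,0,0,0],
    [1,0,0.14,0.0504,0,0,0],
    [1,0,0.1435,0.0657,0,0,0],
  ],
)

```text
clock: 14.4
position: [0.5029, 0.2925, 0.2246]
ee_rot: [-0.109, 1.57, 0.111]
force: [-4.2, -0.4, 5.9]
width: 0.251
```

```bash
python3 - <<'E'
from h import *
st();s=status.observe()
arc(3,5,12);arc(5,7,12);arc(7,8,6)
E
```

```text
t 14.40 phi 2.994 (2.994) r 0.0769 z 0.2246 Ft(resist) 4.12 Fr 0.83 Fz 5.90 w 0.251
[1, 0, 0.0009, 0.0156, 0, 0, 0], [1, 0, -0.0008, 0.0311, 0, 0, 0], [1, 0, -0.0050, 0.0461, 0, 0, 0], [1, 0, -0.0117, 0.0602, 0, 0, 0], [1, 0, -0.0206, 0.0730, 0, 0, 0], [1, 0, -0.0315, 0.0842, 0, 0, 0], [1, 0, -0.0442, 0.0934, 0, 0, 0], [1, 0, -0.0581, 0.1003, 0, 0, 0], [1, 0, -0.0730, 0.1049, 0, 0, 0], [1, 0, -0.0885, 0.1069, 0, 0, 0], [1, 0, -0.1041, 0.1063, 0, 0, 0], [1, 0, -0.1194, 0.1031, 0, 0, 0], 
[1, 0, -0.0145, -0.0057, 0, 0, 0], [1, 0, -0.0280, -0.0136, 0, 0, 0], [1, 0, -0.0398, -0.0238, 0, 0, 0], [1, 0, -0.0499, -0.0357, 0, 0, 0], [1, 0, -0.0578, -0.0491, 0, 0, 0], [1, 0, -0.0634, -0.0637, 0, 0, 0], [1, 0, -0.0665, -0.0790, 0, 0, 0], [1, 0, -0.0670, -0.0946, 0, 0, 0], [1, 0, -0.0650, -0.1101, 0, 0, 0], [1, 0, -0.0603, -0.1250, 0, 0, 0], [1, 0, -0.0533, -0.1389, 0, 0, 0], [1, 0, -0.0441, -0.1515, 0, 0, 0], 
[1, 0, 0.0112, -0.0109, 0, 0, 0], [1, 0, 0.0240, -0.0197, 0, 0, 0], [1, 0, 0.0382, -0.0263, 0, 0, 0], [1, 0, 0.0532, -0.0305, 0, 0, 0], [1, 0, 0.0687, -0.0321, 0, 0, 0], [1, 0, 0.0843, -0.0312, 0, 0, 0],
```

Call:
step_arm(
  rows=[
    [1,0,0.0009,0.0156,0,0,0],
    [1,0,-0.0008,0.0311,0,0,0],
    [1,0,-0.005,0.0461,0,0,0],
    [1,0,-0.0117,0.0602,0,0,0],
    [1,0,-0.0206,0.073,0,0,0],
    [1,0,-0.0315,0.0842,0,0,0],
    [1,0,-0.0442,0.0934,0,0,0],
    [1,0,-0.0581,0.1003,0,0,0],
    [1,0,-0.073,0.1049,0,0,0],
    [1,0,-0.0885,0.1069,0,0,0],
    [1,0,-0.1041,0.1063,0,0,0],
    [1,0,-0.1194,0.1031,0,0,0],
  ],
)

```text
clock: 15.4
position: [0.5993, 0.2089, 0.2253]
ee_rot: [-0.107, 1.566, 0.111]
force: [-1.0, 2.8, 6.2]
width: 0.252
```

```bash
python3 - <<'E'
from h import *
st()
E
```

```text
t 15.40 phi -1.299 (4.984) r 0.0753 z 0.2253 Ft(resist) 2.66 Fr -1.38 Fz 6.16 w 0.252
```

Call:
step_arm(
  rows=[
    [1,0,-0.0145,-0.0057,0,0,0],
    [1,0,-0.028,-0.0136,0,0,0],
    [1,0,-0.0398,-0.0238,0,0,0],
    [1,0,-0.0499,-0.0357,0,0,0],
    [1,0,-0.0578,-0.0491,0,0,0],
    [1,0,-0.0634,-0.0637,0,0,0],
    [1,0,-0.0665,-0.079,0,0,0],
    [1,0,-0.067,-0.0946,0,0,0],
    [1,0,-0.065,-0.1101,0,0,0],
    [1,0,-0.0603,-0.125,0,0,0],
    [1,0,-0.0533,-0.1389,0,0,0],
    [1,0,-0.0441,-0.1515,0,0,0],
  ],
)

```text
clock: 16.4
position: [0.4841, 0.1566, 0.2253]
ee_rot: [-0.107, 1.565, 0.109]
force: [6.0, 2.3, 5.1]
width: 0.251
```

```bash
python3 - <<'E'
from h import *
st()
snap('side','s8');crop('s8',190,90,300,230,5,'s8c')
arc(7,7.8,8)
E
```

```text
t 16.40 phi 0.718 (0.718) r 0.0743 z 0.2253 Ft(resist) 3.72 Fr -5.23 Fz 5.13 w 0.251
[1, 0, 0.0065, -0.0067, 0, 0, 0], [1, 0, 0.0136, -0.0128, 0, 0, 0], [1, 0, 0.0214, -0.0181, 0, 0, 0], [1, 0, 0.0296, -0.0227, 0, 0, 0], [1, 0, 0.0382, -0.0263, 0, 0, 0], [1, 0, 0.0471, -0.0291, 0, 0, 0], [1, 0, 0.0563, -0.0310, 0, 0, 0], [1, 0, 0.0656, -0.0320, 0, 0, 0],
```

View pics/s8c.png

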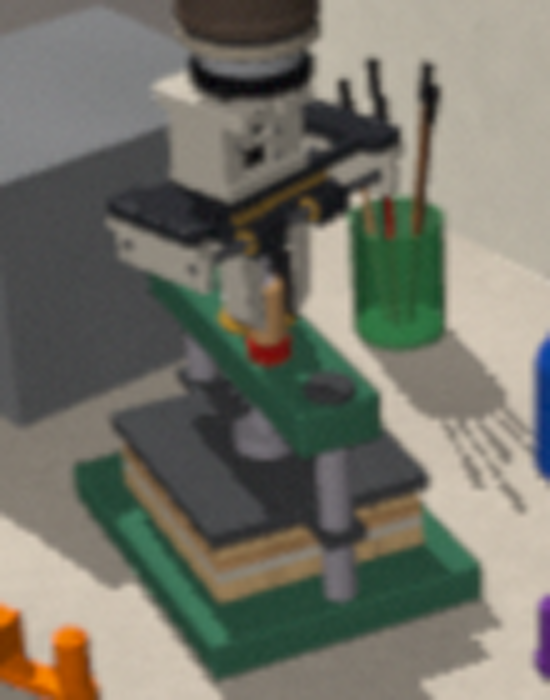

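Call:
step_arm(
  rows=[
    [1,0,0.0065,-0.0067,0,0,0],
    [1,0,0.0136,-0.0128,0,0,0],
    [1,0,0.0214,-0.0181,0,0,0],
    [1,0,0.0296,-0.0227,0,0,0],
    [1,0,0.0382,-0.0263,0,0,0],
    [1,0,0.0471,-0.0291,0,0,0],
    [1,0,0.0563,-0.031,0,0,0],
    [1,0,0.0656,-0.032,0,0,0],
  ],
)

```text
clock: 17.12
position: [0.4512, 0.2045, 0.225]
ee_rot: [-0.108, 1.567, 0.108]
force: [1.2, -2.5, 9.1]
width: 0.255
```

```bash
python3 - <<'E'
from h import *
st()
for i in range(14): 
  a=7.8+.3*i;print(round(a+.3,2));arc(a,a+.3,3)
E
```

```text
t 17.12 phi 1.518 (1.518) r 0.0748 z 0.2250 Ft(resist) 2.66 Fr -0.66 Fz 9.06 w 0.255
8.1
[1, 0, 0.0094, -0.0000, 0, 0, 0], [1, 0, 0.0187, 0.0009, 0, 0, 0], [1, 0, 0.0279, 0.0027, 0, 0, 0], 
8.4
[1, 0, 0.0090, 0.0027, 0, 0, 0], [1, 0, 0.0176, 0.0063, 0, 0, 0], [1, 0, 0.0259, 0.0108, 0, 0, 0], 
8.7
[1, 0, 0.0078, 0.0053, 0, 0, 0], [1, 0, 0.0149, 0.0113, 0, 0, 0], [1, 0, 0.0215, 0.0180, 0, 0, 0], 
9.0
[1, 0, 0.0059, 0.0073, 0, 0, 0], [1, 0, 0.0109, 0.0152, 0, 0, 0], [1, 0, 0.0152, 0.0235, 0, 0, 0], 
9.3
[1, 0, 0.0034, 0.0087, 0, 0, 0], [1, 0, 0.0060, 0.0177, 0, 0, 0], [1, 0, 0.0076, 0.0270, 0, 0, 0], 
9.6
[1, 0, 0.0007, 0.0093, 0, 0, 0], [1, 0, 0.0005, 0.0187, 0, 0, 0], [1, 0, -0.0007, 0.0280, 0, 0, 0], 
9.9
[1, 0, -0.0021, 0.0091, 0, 0, 0], [1, 0, -0.0051, 0.0180, 0, 0, 0], [1, 0, -0.0090, 0.0266, 0, 0, 0], 
10.2
[1, 0, -0.0047, 0.0081, 0, 0, 0], [1, 0, -0.0102, 0.0157, 0, 0, 0], [1, 0, -0.0164, 0.0227, 0, 0, 0], 
10.5
[1, 0, -0.0069, 0.0064, 0, 0, 0], [1, 0, -0.0144, 0.0120, 0, 0, 0], [1, 0, -0.0224, 0.0169, 0, 0, 0], 
10.8
[1, 0, -0.0085, 0.0040, 0, 0, 0], [1, 0, -0.0173, 0.0072, 0, 0, 0], [1, 0, -0.0264, 0.0095, 0, 0, 0], 
11.1
[1, 0, -0.0093, 0.0014, 0, 0, 0], [1, 0, -0.0186, 0.0018, 0, 0, 0], [1, 0, -0.0280, 0.0013, 0, 0, 0], 
11.4
[1, 0, -0.0093, -0.0014, 0, 0, 0], [1, 0, -0.0183, -0.0038, 0, 0, 0], [1, 0, -0.0271, -0.0071, 0, 0, 0], 
11.7
[1, 0, -0.0084, -0.0041, 0, 0, 0], [1, 0, -0.0164, -0.0090, 0, 0, 0], [1, 0, -0.0238, -0.0148, 0, 0, 0], 
12.0
[1, 0, -0.0068, -0.0064, 0, 0, 0], [1, 0, -0.0130, -0.0135, 0, 0, 0], [1, 0, -0.0184, -0.0211, 0, 0, 0],
```

Call:
step_arm(
  rows=[
    [1,-0.0004,0.0094,0,0,0,0],
    [1,-0.0006,0.0187,0.0009,0,0,0],
    [1,-0.0006,0.0279,0.0027,0,0,0],
  ],
)

```text
clock: 17.37
position: [0.4499, 0.2268, 0.2252]
ee_rot: [-0.109, 1.568, 0.108]
force: [-0.5, -1.4, 8.1]
width: 0.254
```

```bash
python3 -c "from h import *;st()"
```

```text
t 17.37 phi 1.817 (1.817) r 0.0752 z 0.2252 Ft(resist) 1.44 Fr 0.32 Fz 8.08 w 0.254
```

Call:
step_arm(
  rows=[
    [1,0,0.009,0.0027,0,0,0],
    [1,0,0.0176,0.0063,0,0,0],
    [1,0,0.0259,0.0108,0,0,0],
  ],
)

```text
clock: 17.62
position: [0.4553, 0.2487, 0.2251]
ee_rot: [-0.109, 1.569, 0.108]
force: [-1.4, -1.6, 7.3]
width: 0.253
```

```bash
python3 -c "from h import *;st()"
```

```text
t 17.62 phi 2.117 (2.117) r 0.0756 z 0.2251 Ft(resist) 2.00 Fr 0.67 Fz 7.30 w 0.253
```

Call:
step_arm(
  rows=[
    [1,0,0.0078,0.0053,0,0,0],
    [1,0,0.0149,0.0113,0,0,0],
    [1,0,0.0215,0.018,0,0,0],
  ],
)

```text
clock: 17.87
position: [0.4668, 0.2681, 0.225]
ee_rot: [-0.109, 1.57, 0.109]
force: [-1.8, -0.8, 8.3]
width: 0.254
```

```bash
python3 -c "from h import *;st()"
```

```text
t 17.87 phi 2.416 (2.416) r 0.0760 z 0.2250 Ft(resist) 1.74 Fr 0.87 Fz 8.27 w 0.254
```

Call:
step_arm(
  rows=[
    [1,0,0.0059,0.0073,0,0,0],
    [1,0,0.0109,0.0152,0,0,0],
    [1,0,0.0152,0.0235,0,0,0],
  ],
)

```text
clock: 18.12
position: [0.4837, 0.2831, 0.225]
ee_rot: [-0.109, 1.57, 0.109]
force: [-3.7, 1.7, 8.0]
width: 0.258
```

```bash
python3 -c "from h import *;st()"
```

```text
t 18.12 phi 2.714 (2.714) r 0.0763 z 0.2250 Ft(resist) 2.22 Fr 3.43 Fz 8.01 w 0.258
```

Call:
step_arm(
  rows=[
    [1,0,0.0034,0.0087,0,0,0],
    [1,0,0.006,0.0177,0,0,0],
    [1,0,0.0076,0.027,0,0,0],
  ],
)

```text
clock: 18.37
position: [0.5042, 0.2925, 0.225]
ee_rot: [-0.109, 1.57, 0.11]
force: [-3.0, 2.2, 6.3]
width: 0.255
```

```bash
python3 -c "from h import *;st()"
```

```text
t 18.37 phi 3.010 (3.010) r 0.0765 z 0.2250 Ft(resist) 2.25 Fr 2.96 Fz 6.27 w 0.255
```

Call:
step_arm(
  rows=[
    [1,0,0.0007,0.0093,0,0,0],
    [1,0,0.0005,0.0187,0,0,0],
    [1,0,-0.0007,0.028,0,0,0],
  ],
)

```text
clock: 18.62
position: [0.5265, 0.2954, 0.225]
ee_rot: [-0.109, 1.57, 0.111]
force: [-3.3, 2.5, 6.6]
width: 0.255
```

```bash
python3 -c "from h import *;st()"
```

```text
t 18.62 phi -2.978 (3.305) r 0.0766 z 0.2250 Ft(resist) 3.31 Fr 2.40 Fz 6.59 w 0.255
```

Call:
step_arm(
  rows=[
    [1,0,-0.0021,0.0091,0,0,0],
    [1,0,-0.0051,0.018,0,0,0],
    [1,0,-0.009,0.0266,0,0,0],
  ],
)

```text
clock: 18.87
position: [0.5489, 0.2914, 0.2251]
ee_rot: [-0.109, 1.569, 0.111]
force: [-1.9, 3.6, 7.2]
width: 0.248
```

```bash
python3 -c "from h import *;st()"
```

```text
t 18.87 phi -2.681 (3.602) r 0.0766 z 0.2251 Ft(resist) 2.89 Fr 2.79 Fz 7.19 w 0.248
```

Call:
step_arm(
  rows=[
    [1,0,-0.0047,0.0081,0,0,0],
    [1,0,-0.0102,0.0157,0,0,0],
    [1,0,-0.0164,0.0227,0,0,0],
  ],
)

```text
clock: 19.12
position: [0.569, 0.281, 0.2252]
ee_rot: [-0.108, 1.568, 0.111]
force: [-0.1, 3.2, 5.9]
width: 0.253
```

```bash
python3 -c "from h import *;st()"
```

```text
t 19.12 phi -2.383 (3.900) r 0.0763 z 0.2252 Ft(resist) 1.92 Fr 2.51 Fz 5.89 w 0.253
```

Call:
step_arm(
  rows=[
    [1,0,-0.0069,0.0064,0,0,0],
    [1,0,-0.0144,0.012,0,0,0],
    [1,0,-0.0224,0.0169,0,0,0],
  ],
)

```text
clock: 19.37
position: [0.5851, 0.265, 0.2253]
ee_rot: [-0.108, 1.568, 0.111]
force: [0.4, 3.4, 6.1]
width: 0.256
```

```bash
python3 -c "from h import *;st()"
```

```text
t 19.37 phi -2.084 (4.199) r 0.0761 z 0.2253 Ft(resist) 2.41 Fr 2.39 Fz 6.08 w 0.256
```

Call:
step_arm(
  rows=[
    [1,0,-0.0085,0.004,0,0,0],
    [1,0,-0.0173,0.0072,0,0,0],
    [1,0,-0.0264,0.0095,0,0,0],
  ],
)

```text
clock: 19.62
position: [0.5958, 0.2448, 0.2254]
ee_rot: [-0.108, 1.567, 0.111]
force: [2.1, 3.2, 5.8]
width: 0.255
```

```bash
python3 -c "from h import *;st()"
```

```text
t 19.62 phi -1.782 (4.501) r 0.0758 z 0.2254 Ft(resist) 2.23 Fr 3.08 Fz 5.78 w 0.255
```

Call:
step_arm(
  rows=[
    [1,0,-0.0093,0.0014,0,0,0],
    [1,0,-0.0186,0.0018,0,0,0],
    [1,0,-0.028,0.0013,0,0,0],
  ],
)

```text
clock: 19.87
position: [0.6, 0.2224, 0.2254]
ee_rot: [-0.108, 1.567, 0.11]
force: [1.4, 2.8, 5.3]
width: 0.255
```

```bash
python3 - <<'E'
from h import *
st()
for i in range(14): 
  a=11.1+.3*i;print(round(a+.3,2));arc(a,a+.3,3)
E
```

```text
t 19.87 phi -1.479 (4.804) r 0.0754 z 0.2254 Ft(resist) 2.72 Fr 1.53 Fz 5.25 w 0.255
11.4
[1, 0, -0.0093, -0.0014, 0, 0, 0], [1, 0, -0.0183, -0.0038, 0, 0, 0], [1, 0, -0.0271, -0.0071, 0, 0, 0], 
11.7
[1, 0, -0.0084, -0.0041, 0, 0, 0], [1, 0, -0.0164, -0.0090, 0, 0, 0], [1, 0, -0.0238, -0.0148, 0, 0, 0], 
12.0
[1, 0, -0.0068, -0.0064, 0, 0, 0], [1, 0, -0.0130, -0.0135, 0, 0, 0], [1, 0, -0.0184, -0.0211, 0, 0, 0], 
12.3
[1, 0, -0.0046, -0.0081, 0, 0, 0], [1, 0, -0.0084, -0.0167, 0, 0, 0], [1, 0, -0.0113, -0.0256, 0, 0, 0], 
12.6
[1, 0, -0.0020, -0.0092, 0, 0, 0], [1, 0, -0.0031, -0.0185, 0, 0, 0], [1, 0, -0.0033, -0.0278, 0, 0, 0], 
12.9
[1, 0, 0.0008, -0.0093, 0, 0, 0], [1, 0, 0.0025, -0.0186, 0, 0, 0], [1, 0, 0.0051, -0.0275, 0, 0, 0], 
13.2
[1, 0, 0.0035, -0.0087, 0, 0, 0], [1, 0, 0.0079, -0.0170, 0, 0, 0], [1, 0, 0.0130, -0.0248, 0, 0, 0], 
13.5
[1, 0, 0.0059, -0.0073, 0, 0, 0], [1, 0, 0.0125, -0.0139, 0, 0, 0], [1, 0, 0.0198, -0.0198, 0, 0, 0], 
13.8
[1, 0, 0.0078, -0.0052, 0, 0, 0], [1, 0, 0.0161, -0.0096, 0, 0, 0], [1, 0, 0.0248, -0.0131, 0, 0, 0], 
14.1
[1, 0, 0.0090, -0.0027, 0, 0, 0], [1, 0, 0.0182, -0.0044, 0, 0, 0], [1, 0, 0.0275, -0.0052, 0, 0, 0], 
14.4
[1, 0, 0.0094, 0.0001, 0, 0, 0], [1, 0, 0.0187, 0.0012, 0, 0, 0], [1, 0, 0.0278, 0.0032, 0, 0, 0], 
14.7
[1, 0, 0.0089, 0.0029, 0, 0, 0], [1, 0, 0.0175, 0.0066, 0, 0, 0], [1, 0, 0.0257, 0.0112, 0, 0, 0], 
15.0
[1, 0, 0.0077, 0.0054, 0, 0, 0], [1, 0, 0.0148, 0.0115, 0, 0, 0], [1, 0, 0.0212, 0.0183, 0, 0, 0], 
15.3
[1, 0, 0.0057, 0.0074, 0, 0, 0], [1, 0, 0.0107, 0.0154, 0, 0, 0], [1, 0, 0.0148, 0.0238, 0, 0, 0],
```

Call:
step_arm(
  rows=[
    [1,0,-0.0093,-0.0014,0,0,0],
    [1,0,-0.0183,-0.0038,0,0,0],
    [1,0,-0.0271,-0.0071,0,0,0],
  ],
)

```text
clock: 20.12
position: [0.5973, 0.1998, 0.2253]
ee_rot: [-0.108, 1.567, 0.11]
force: [0.9, 3.2, 6.2]
width: 0.253
```

```bash
python3 -c "from h import *;st()"
```

```text
t 20.12 phi -1.176 (5.107) r 0.0751 z 0.2253 Ft(resist) 3.27 Fr 0.03 Fz 6.21 w 0.253
```

Call:
step_arm(
  rows=[
    [1,0,-0.0084,-0.0041,0,0,0],
    [1,0,-0.0164,-0.009,0,0,0],
    [1,0,-0.0238,-0.0148,0,0,0],
  ],
)

```text
clock: 20.37
position: [0.5881, 0.1792, 0.2253]
ee_rot: [-0.108, 1.567, 0.11]
force: [1.3, 1.9, 4.7]
width: 0.254
```

```bash
python3 -c "from h import *;st()"
```

```text
t 20.37 phi -0.873 (5.410) r 0.0748 z 0.2253 Ft(resist) 2.30 Fr 0.08 Fz 4.70 w 0.254
```

Call:
step_arm(
  rows=[
    [1,0,-0.0068,-0.0064,0,0,0],
    [1,0,-0.013,-0.0135,0,0,0],
    [1,0,-0.0184,-0.0211,0,0,0],
  ],
)

```text
clock: 20.62
position: [0.5733, 0.1623, 0.2253]
ee_rot: [-0.108, 1.567, 0.109]
force: [1.9, 2.4, 5.3]
width: 0.254
```

```bash
python3 -c "from h import *;st()"
```

```text
t 20.62 phi -0.570 (5.713) r 0.0746 z 0.2253 Ft(resist) 3.01 Fr -0.64 Fz 5.28 w 0.254
```

Call:
step_arm(
  rows=[
    [1,0,-0.0046,-0.0081,0,0,0],
    [1,0,-0.0084,-0.0167,0,0,0],
    [1,0,-0.0113,-0.0256,0,0,0],
  ],
)

```text
clock: 20.87
position: [0.5541, 0.1505, 0.2252]
ee_rot: [-0.108, 1.567, 0.109]
force: [1.9, 2.7, 4.9]
width: 0.254
```

```bash
python3 -c "from h import *;st()"
```

```text
t 20.87 phi -0.266 (6.017) r 0.0744 z 0.2252 Ft(resist) 2.76 Fr -1.73 Fz 4.90 w 0.254
```

Call:
step_arm(
  rows=[
    [1,0,-0.002,-0.0092,0,0,0],
    [1,0,-0.0031,-0.0185,0,0,0],
    [1,0,-0.0033,-0.0278,0,0,0],
  ],
)

```text
clock: 21.12
position: [0.5323, 0.1449, 0.2251]
ee_rot: [-0.108, 1.567, 0.109]
force: [1.7, 4.2, 4.8]
width: 0.253
```

```bash
python3 -c "from h import *;st()"
```

```text
t 21.12 phi 0.037 (0.037) r 0.0743 z 0.2251 Ft(resist) 2.16 Fr -4.03 Fz 4.78 w 0.253
```

Call:
step_arm(
  rows=[
    [1,0,0.0008,-0.0093,0,0,0],
    [1,0,0.0025,-0.0186,0,0,0],
    [1,0,0.0051,-0.0275,0,0,0],
  ],
)

```text
clock: 21.37
position: [0.5102, 0.1459, 0.2251]
ee_rot: [-0.108, 1.567, 0.109]
force: [4.2, 6.1, 4.4]
width: 0.252
```

```bash
python3 -c "from h import *;st()"
```

```text
t 21.37 phi 0.336 (0.336) r 0.0743 z 0.2251 Ft(resist) 2.92 Fr -6.82 Fz 4.39 w 0.252
```

Call:
step_arm(
  rows=[
    [1,0,0.0037,-0.0087,0,0,0],
    [1,0,0.0083,-0.017,0,0,0],
    [1,0,0.0135,-0.0248,0,0,0],
  ],
)

```text
clock: 21.62
position: [0.4901, 0.1532, 0.2254]
ee_rot: [-0.108, 1.565, 0.108]
force: [7.2, 0.8, 3.9]
width: 0.255
```

```bash
python3 -c "from h import *;st()"
```

```text
t 21.62 phi 0.625 (0.625) r 0.0742 z 0.2254 Ft(resist) 5.98 Fr -4.01 Fz 3.86 w 0.255
```

Call:
step_arm(
  rows=[
    [1,0,0.0059,-0.0073,0,0,0],
    [1,0,0.0125,-0.0139,0,0,0],
    [1,0,0.0198,-0.0198,0,0,0],
  ],
)

```text
clock: 21.87
position: [0.473, 0.1655, 0.2255]
ee_rot: [-0.108, 1.564, 0.106]
force: [8.8, -3.9, 4.0]
width: 0.256
```

```bash
python3 -c "from h import *;st()"
```

```text
t 21.87 phi 0.910 (0.910) r 0.0743 z 0.2255 Ft(resist) 9.03 Fr -3.39 Fz 4.03 w 0.256
```

Call:
step_arm(
  rows=[
    [1,0,0,0,0,0,0],
    [1,0,0,0,0,0,0],
    [1,0,0,0,0,0,0],
  ],
)

```text
clock: 22.12
position: [0.4723, 0.166, 0.2254]
ee_rot: [-0.108, 1.565, 0.107]
force: [5.1, -0.2, 5.5]
width: 0.254
```

```bash
python3 - <<'E'
from h import *
st();arc(.93,.90,2)
E
```

```text
t 22.12 phi 0.921 (0.921) r 0.0743 z 0.2254 Ft(resist) 3.72 Fr -3.45 Fz 5.48 w 0.254
[1, 0, -0.0011, 0.0008, 0, 0, 0], [1, 0, -0.0022, 0.0017, 0, 0, 0],
```

Call:
step_arm(
  rows=[
    [1,0,-0.0011,0.0008,0,0,0],
    [1,0,-0.0022,0.0017,0,0,0],
    [1,0,-0.0022,0.0017,0,0,0],
  ],
)

```text
clock: 22.37
position: [0.4741, 0.1644, 0.2254]
ee_rot: [-0.108, 1.565, 0.107]
force: [4.1, -0.1, 5.3]
width: 0.253
```

```bash
python3 - <<'E'
from h import *
st()
E
```

```text
t 22.37 phi 0.889 (0.889) r 0.0743 z 0.2254 Ft(resist) 3.03 Fr -2.69 Fz 5.30 w 0.253
```

```bash
python3 - <<'E'
from h import *
for a in(.90,.82,.74,.66,.58):print(a-.08);arc(a,a-.08,2)
E
```

```text
0.8200000000000001
[1, 0, -0.0029, 0.0024, 0, 0, 0], [1, 0, -0.0057, 0.0049, 0, 0, 0], 
0.74
[1, 0, -0.0027, 0.0026, 0, 0, 0], [1, 0, -0.0053, 0.0053, 0, 0, 0], 
0.66
[1, 0, -0.0025, 0.0028, 0, 0, 0], [1, 0, -0.0048, 0.0057, 0, 0, 0], 
0.5800000000000001
[1, 0, -0.0022, 0.0030, 0, 0, 0], [1, 0, -0.0044, 0.0061, 0, 0, 0], 
0.49999999999999994
[1, 0, -0.0020, 0.0032, 0, 0, 0], [1, 0, -0.0039, 0.0064, 0, 0, 0],
```

Call:
step_arm(
  rows=[
    [1,0,-0.0029,0.0024,0,0,0],
    [1,0,-0.0057,0.0049,0,0,0],
    [1,0,-0.0057,0.0049,0,0,0],
  ],
)

```text
clock: 22.62
position: [0.4787, 0.1605, 0.2254]
ee_rot: [-0.108, 1.565, 0.107]
force: [5.2, 1.2, 4.4]
width: 0.252
```

```bash
python3 - <<'E'
from h import *
st()
E
```

```text
t 22.62 phi 0.807 (0.807) r 0.0743 z 0.2254 Ft(resist) 3.32 Fr -4.21 Fz 4.40 w 0.252
```

Call:
step_arm(
  rows=[
    [-1,0,0,0,0,0,0],
    [-1,0,0,0,0,0,0],
    [-1,0,0,0,0,0,0],
    [-1,0,0,0,0,0,0],
    [-1,0,0,0,0,0,0],
    [-1,0,0,0,0,0,0],
    [-1,0,0,0,0,0,0],
    [-1,0,0,0,0,0,0],
    [-1,0,0,0,0,0,0],
    [-1,0,0,0,0,0,0],
    [-1,0,0,0,0,0,0],
    [-1,0,0,0,0,0,0],
  ],
)

```text
clock: 23.62
position: [0.4774, 0.1612, 0.2248]
ee_rot: [-0.108, 1.568, 0.108]
force: [0.1, 1.2, 0.4]
width: 0.994
```

```bash
python3 - <<'E'
from h import *
st();snap('side','s9');crop('s9',190,70,310,220,5,'s9c')
E
```

```text
t 23.62 phi 0.827 (0.827) r 0.0745 z 0.2248 Ft(resist) -0.65 Fr -1.01 Fz 0.37 w 0.994
```

View pics/s9c.png

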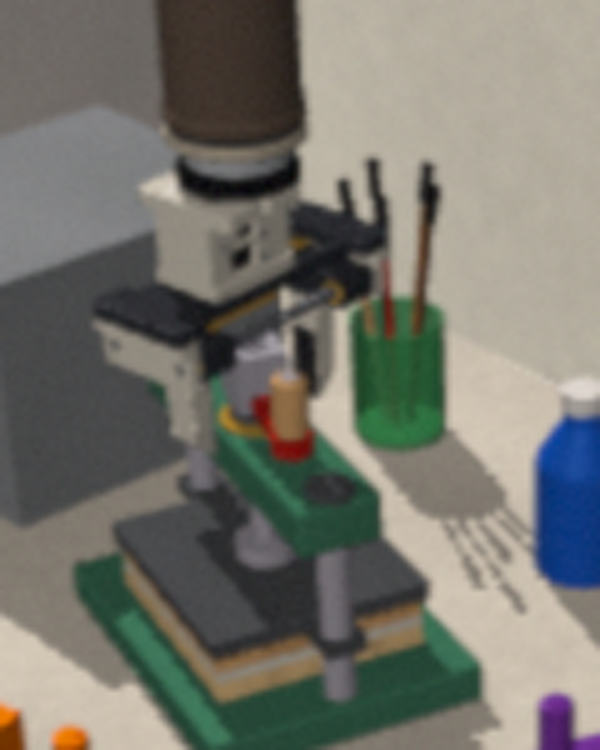

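Call:
step_arm(
  rows=[
    [-1,-0.01,0,0,0,0,0],
    [-1,-0.04,0,0,0,0,0],
    [-1,-0.07,0,0,0,0,0],
    [-1,-0.1,0,0,0,0,0],
    [-1,-0.12,-0.01,0,0,0,0],
    [-1,-0.13,-0.02,0,0,0,0],
    [-1,-0.13,-0.02,0,0,0,0],
    [-1,-0.13,-0.02,0,0,0,0],
  ],
)

```text
clock: 24.33
position: [0.4796, 0.1447, 0.3287]
ee_rot: [-0.107, 1.568, 0.107]
force: [0.3, 0.1, -0.4]
width: 0.999
```

```bash
python3 - <<'E'
from h import *
st();snap('wrist','w10');crop('w10',200,20,460,240,3,'w10c');snap('side','s10')
d=load('w10');P=cloud(d)
h=(P[...,2]>.231)&(P[...,2]<.246)&(np.linalg.norm(P[...,:2]-[.5241,.2209],axis=-1)<.03);print(P[h].mean(0),h.sum(),cv2.minAreaRect(P[h][:,:2].astype(np.float32)))
C=d['pixels'].astype(int);k=(P[...,2]>.248)&(P[...,2]<.26)&(abs(P[...,0]-.5)<.08)&(abs(P[...,1]-.15)<.07);print(P[k].mean(0),k.sum())
q=P[k].mean(0)[:2]-P[h].mean(0)[:2];print(np.degrees(np.arctan2(q[1],q[0])),np.linalg.norm(q))
E
```

```text
t 24.33 phi 0.686 (0.686) r 0.0867 z 0.3287 Ft(resist) 0.25 Fr -0.24 Fz -0.45 w 0.999
[0.52411038 0.22124913 0.23822266] 1725 ((0.5243925452232361, 0.220890611410141), (0.03630262240767479, 0.03628365695476532), 68.91717529296875)
[0.49707819 0.15166414 0.25118527] 578
-111.23001466334692 0.07465126077598026
```

View pics/w10c.png

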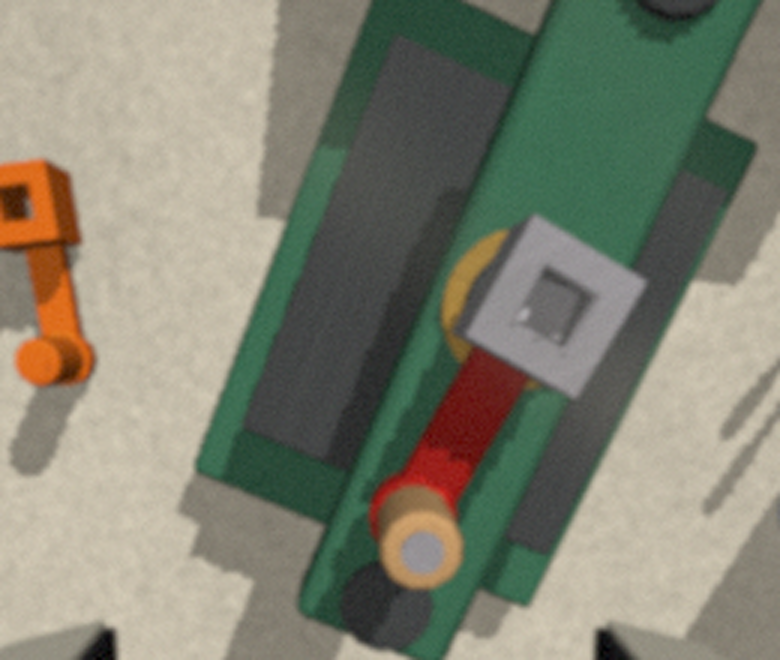

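View pics/s10.png

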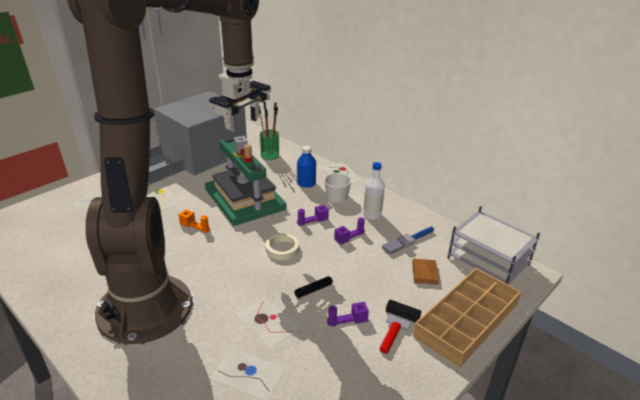

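```bash
python3 -c "
from h import *
print(arm.sign_off())"
```

```text
the job is handed in; nothing more can be done
None
```

The crank is on the shaft, the press is wound tight and the job is handed in at about 24 s. The screw did spring back from its tightest point when I let go.

- **Fitting:** I picked up the steel and red crank by its hub, turned it to the shaft's measured angle (about 8°) and lowered it until it bottomed at about 22 N. After winding, the hub top was at about 238 mm, against 239 mm expected fully home.
- **Winding:** I wound it clockwise by the knob for about 13.5 rad (2.15 turns). Resistance at the knob was a steady 2–3 N, then rose to 6 N and 9 N over the last 0.6 rad. I stopped there, about 0.6 rad past first touch as judged from the force.
- **Spring-back:** Easing the knob back to check, I found the screw followed my hand instead of holding. I let go at about 0.47 rad past touch. It settled at about 0.18 rad past touch, which is all the stated friction can hold. So the platen still bears on the boards, but not at the peak load.
- **Last checks:** The gripper is open and about 100 mm above the press, with the force reading near zero. The last side and wrist pictures showed the crank on the shaft and nothing else visibly moved.

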